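# Pin and clip the diffractometer carriage in its parking bracket

## Robot

A 7-joint arm with a two-finger parallel gripper is mounted at the origin on the work surface. World frame = base frame: x ahead of the robot, y to its left, z up, the work surface at z = 0. Lengths are in m, angles in rad, forces in N, time in s.
With the tool pointing down it reaches from about 0.4 to 0.875 m from the base axis. Payload 6.5 kg.
Tool frame: the origin (TCP) lies midway between the tips of the shut fingers; the grasp point (between the pads) lies 19 mm behind it; z points along the fingers, y is the direction in which the jaws open and shut (so a half turn about z gives the same grasp; the last joint's range is limited). The gripper opens to 88 mm and grips with 3 to 60 N. Pads are 18 mm wide; open, the fingers measure 123 mm over their backs; the gripper's body (75 mm by 187 mm) begins 45 mm behind the grasp point.
Start: joints at [-1.178, 0.536, -0.004, 1.538, 0.003, 1.067, -0.071], TCP at [0.288, 0.583, 0.206] pointing down, gripper open.
Joint ranges: [-2.7, 2.7], [-0.37, 2.16], [-1.27, 1.26], [0.24, 2.4], [-1.31, 4.45], [0.19, 1.91], [-2.76, 2.76]. Speed limits (rad/s): [2.39, 2.39, 3.14, 3.14, 3.14, 3.14, 3.14].

## Interface

Orientations are given as a 3x3 rotation matrix whose columns are the frame's x, y, z axes.
In Python, from rig import robot gives the robot as it stands. The module is installed in compiled form; this text tells all that it offers.
- The arm moves only by the tool send_rows, never from a script. Its argument "steps" is a list that holds one entry, the list of rows, each a list of 5 numbers: the opening, from -1 (shut) to 1 (fully open), then the shift along the tool's x, y, z in cm, then the turn about the tool's z in rad. A call has 1 to 20 rows; each row is the pose to reach, as a shift and turn from the pose commanded when the call began, along the tool's axes at that moment; what a row does not reach only later rows make up. A row lasts 1/8 s, in which the tool goes at most 62.5 mm and 10.7 degrees, less where a joint would pass 70% of its speed; a pose out of reach is approached as far as the arm can. A call with a gripper value outside its range is refused whole. The fingers move at their own pace and stop on an object; "force" is the grip in N (left out, the last holds). Time passes only in rows, so rows that repeat a pose let the fingers close. It gives the time, the measured TCP pose, the force and the opening at its end, in the units of the state.
- robot.observe(): the state, without advancing time (a new reading comes with each control period).
- robot.grab_frame(name): name is "scene" or "top" or "wrist"; returns a dict with "img" (400x640x3 uint8, blue, green, red), "fov_y" (degrees; the focal length in pixels is half the picture's height over the tangent of half this angle, whatever the lens; pixels are square), "cx", "cy" (the principal point, pixels), "k1" (the pictures are not rectified: a ray, as slopes to the right and down, at radius r is drawn at 1 + k1 r^2 times it, then the intrinsics apply), "R" (3x3) and "t" (3): a world point X has camera coordinates R X + t. Camera axes: x right, y down, z forward; pixel columns grow to the right and rows downward; lengths in m; the calibration is good to about 2 mm. A picture is of the moment at which its call begins. There is no depth.
- robot.finish_job(): hands the job in, once; it reports no verdict.
The state is a dict: "time_s": time; "joint_pos": joint angles; "joint_velocities": joint speeds; "joint_efforts": joint torques, N m; "tool_pos": TCP position; "orientation": TCP orientation; "force": force on the tool from outside, world axes, zero at the start; "ft_torque": the same for the moment, N m; "finger_gap": opening from 0.0 (shut) to 1.0 (fully open).
Only numpy, scipy, OpenCV 4.12 (cv2) and the standard library are available. Lean on these libraries where they do the work, as an engineer would, in place of code of your own. Each camera call takes 0.05 s, during which the arm holds its last target. There are 200 camera calls.

## Task

Lock the carriage in its parking bracket: push the lock pin fully home by its head, then take the R-clip from its rack and press its straight leg down through the cross-hole near the pin's end until the bent leg has ridden over the shaft and snapped round it, and let go. Feel your way gently: never press hard on the pin or bracket (30 N is too much), and leave the other things on the bench alone.

Things in the scene. Friction and masses are not known exactly. Their poses are not given: they have to be found in the camera images.
- bracket: Fixed parking bracket: base 120 x 90 x 12 mm; two dark cheeks (50 mm along x, 12 along y, tops 90 mm above the bench, outer faces at y = -30 and +30 mm) with the carriage's grey lug between them, running to a black block at x = 60 to 95, y = -23 to 23 mm, 93 mm high with its bolts. Origin: centre of the base's underside on the bench. z up; y = the direction in which the lock pin slides home.
- lock_pin (a joint): Slide of the steel lock pin through both cheeks, m: 0 = fully home (head flat on the near cheek, a hard stop), negative = that far out (starts 22 to 38 mm out, its cross-hole hidden in the far cheek). It stays where left; sliding takes about 4 N. The pin is also rolled up to 0.5 rad about its axis either way (not measured); 0.04 N m turns it, as the clip's leg in the hole does.
- pin_head (a point): Centre of the outer end face of the pin's head, a disc of 32 mm diameter, 14 mm thick; axes as the bracket's, pin axis along y, 75 mm above the bench. Push this face along the bracket's +y.
- pin_hole (a point): Centre of the cross-hole, on the pin's axis, 75 mm above the bench; moves with the pin. Bracket's axes: they do not roll with the pin, so the hole's mouth, 10 mm up, may lie up to 5 mm to one side (x). Shaft 20 mm diameter; hole 6 mm square, right through; 0.8 mm chamfer. With the pin home it is at y = 46 mm from the bracket's origin, 16 mm outside the far cheek, 16.5 mm from the shaft's end.
- rack: Fixed black rack in which the clip stands, 48 x 38 mm, 45 mm high, on a 90 x 70 x 5 mm plate. Origin on the bench under the clip's straight leg. z up, its x axis runs along the clip's slot, towards the bent leg.
- clip_eye (a point): Centre of the R-clip's eye, a double coil 25 mm across (x, z) and 11 mm thick (y): grip it across the 11 mm. Steel clip, 65 g, 5 mm wire, 83 mm tall; starts standing loosely in the rack, legs down, leaning a few degrees, eye about 75 mm above the bench. Axes: z up along the straight leg, x from straight to bent leg. The straight leg's axis lies at x = -4 mm from here, its tip 70 mm below.
- clip_tip (a point): Square-cut end of the clip's straight leg (5 mm diameter), on the leg's axis; clip axes.
- clip_seat (a point): Point on the straight leg's axis 25 mm above its tip, 45 mm below the eye's centre, level with the round hollow of the bent leg. With the clip seated it lies at the centre of the cross-hole and the clip's y axis lies along the pin (either way round). Clip axes.
- clip_leg (a joint): Spring angle of the bent leg, rad: 0 = relaxed, grows as it spreads (7 N m/rad, pivot at the eye's foot). It meets the shaft with the seat point some 16 mm above the hole's centre, spreads about 0.05 as its lip rides over (push 3 to 10 N), and falls back to about 0 as it snaps round. Its flared lip ends 20 mm below the seat point, 19 mm from the straight leg.
- driver: Bystander: screwdriver with black handle, 170 mm, lying on the bench. Leave alone.
- jar: Bystander: small amber glass jar with black lid, 48 mm diameter, 55 mm high. Leave alone.
- collar: Bystander: aluminium shaft collar, 44 mm diameter, 16 mm high, lying flat. Leave alone.
Not all that is in view belongs to the job. Leave any green look-alike of the bracket alone.

How it is judged:
On the way, in this order (a step that is already met when the one before it is completed fails the run):
1. the lock pin is fully home (within 1.5 mm) (value of joint lock_pin above -0.0015 m), for 0.2 s.
2. the clip's straight leg is in the cross-hole (z of clip_tip in the frame of pin_hole below 0.004 m and horizontal distance between clip_tip and pin_hole below 0.004 m), for 0.1 s.
At the end, for the whole second after the job is handed in: the pin is home within 1.5 mm; the clip's seat point is within 3.5 mm of the centre of the cross-hole, its straight leg within 0.3 rad of upright and its y axis within 0.2 rad of the pin's; the bent leg has sprung back (under 0.035 rad); the clip is released and at rest (value of joint lock_pin above -0.0015 m and distance between clip_seat and pin_hole below 0.0035 m and angle between the z axis of clip_seat and the z axis of pin_hole, either way round below 0.3 rad and angle between the y axis of clip_seat and the y axis of pin_hole, either way round below 0.2 rad and value of joint clip_leg below 0.035 rad and linear speed of clip below 0.01 m/s); the robot touches nothing.
It fails at once if something presses on the bracket or its pin with more than 30 N (contact force between bracket and anything else above 30 N).
It fails at once if a bystander is moved by more than 15 mm (distance of any of driver, jar, collar from where it was at the start of the episode above 0.015 m).
It also fails if it takes over 72 s, if anything falls off the work surface, if the arm or the gripper's body presses on something with over 40 N, if the wrist force passes 120 N, or if a joint passes its speed limit or range.

## Working session

There is one attempt and no reset: what is moved stays moved. The work goes in short steps, Python scripts to look and compute and a tool call to move; the robot and the scene stay as the last step left them, time stands still between calls to the robot, and variables do not carry over. Pictures are saved under pics/ and viewed, about 8 in all and at most 12, crops included, and the job is handed in when it is done.

Besides the shell and the picture viewer there is one more tool, called after "Request:" as name(argument=value, ...), one argument or row to a line, values as JSON. send_rows: Moves the arm, as the interface text tells. Its arguments: {"type":"object","properties":{"steps":{"type":"array","items":{"type":"array","items":{"type":"array","items":{"type":"number"}}}},"force":{"type":"number"}},"required":["steps"]}

```bash
mkdir -p pics; cat > h.py <<'E'
import numpy as np, cv2
from rig import robot
def grab(n,save=None):
    f=robot.grab_frame(n); 
    if save: cv2.imwrite('pics/'+save,f['img'])
    return f
def K(f):
    h=f['img'].shape[0]; fl=h/2/np.tan(np.radians(f['fov_y'])/2)
    return np.array([[fl,0,f['cx']],[0,fl,f['cy']],[0,0,1]])
def ray(f,uv):
    k=K(f); d=(np.array(uv,float)-[f['cx'],f['cy']])/k[0,0]; s=d.copy()
    for _ in range(20): s=d/(1+f['k1']*(s@s))
    R=np.array(f['R']);t=np.array(f['t'])
    v=R.T@np.array([s[0],s[1],1]); return -R.T@t, v/np.linalg.norm(v)
def plane(f,uv,z):
    c,v=ray(f,uv); return c+v*(z-c[2])/v[2]
def tri(*obs):
    A=np.zeros((3,3));b=np.zeros(3);L=[]
    for f,uv in obs:
        c,v=ray(f,uv);P=np.eye(3)-np.outer(v,v);A+=P;b+=P@c;L.append((c,P))
    x=np.linalg.solve(A,b); return x,[float(np.linalg.norm(P@(x-c))*1000) for c,P in L]
def proj(f,X):
    p=np.array(f['R'])@X+np.array(f['t']); s=p[:2]/p[2]; s=s*(1+f['k1']*(s@s)); return s*K(f)[0,0]+[f['cx'],f['cy']]
import pickle
def keep(f,n): pickle.dump({k:f[k] for k in f},open(n+'.pkl','wb'))
def load(n): return pickle.load(open(n+'.pkl','rb'))
E
python3 - <<'E'
from h import *
for n in ['scene','top','wrist']:
    f=grab(n,n+'0.png'); keep(f,n+'0')
    print(n,f['fov_y'],f['cx'],f['cy'],f['k1'],-np.array(f['R']).T@f['t'],np.array(f['R']).round(3).tolist())
s=robot.observe();print(s)
a=[cv2.imread(f'pics/{n}0.png') for n in ['scene','top']]
cv2.imwrite('pics/both.png',cv2.resize(np.vstack(a),(480*800//600*1,800))[:600] if 0 else a[0])
E
```

```text
scene 43.31892878241454 317.53291426406855 202.00682549393306 -0.06365076527074344 [ 0.99055463 -0.52644669  0.70821232] [[0.827, 0.561, -0.02], [0.367, -0.568, -0.737], [-0.425, 0.602, -0.676]]
top 44.01880446233532 316.4117199380757 211.0304238901811 -0.15645119226473195 [0.5329704  0.04827951 1.01745919] [[0.026, -1.0, -0.004], [-0.998, -0.026, -0.064], [0.064, 0.006, -0.998]]
wrist 61.49771757472548 324.55652028779366 198.05990841180932 -0.052976517156301486 [0.22340736 0.61545861 0.38366738] [[0.442, 0.897, -0.002], [0.859, -0.423, 0.288], [0.258, -0.129, -0.958]]
{'time_s': 0.15, 'joint_pos': array([-1.178218  ,  0.53698527, -0.00440667,  1.53857931,  0.00260971,
        1.06731654, -0.07119861]), 'joint_velocities': array([ 9.41939737e-04, -1.27411769e-03, -9.60608924e-05, -6.43816539e-04,
        4.55803501e-04, -1.36023652e-03,  1.40882519e-03]), 'joint_efforts': array([ 2.01220966e-03, -5.71325898e+01,  9.92302336e-01, -2.51829869e+01,
       -5.61005878e-02,  1.51771051e-02,  6.80580047e-05]), 'tool_pos': array([0.28766734, 0.58233477, 0.20517121]), 'orientation': array([[-8.96616306e-01,  4.42808074e-01, -4.56964907e-04],
       [ 4.42808293e-01,  8.96615513e-01, -1.19902167e-03],
       [-1.21214652e-04, -1.27741023e-03, -9.99999177e-01]]), 'force': array([-0.11395995, -0.13114223, -0.18045405]), 'ft_torque': array([0.05212615, 0.04264187, 0.07019638]), 'finger_gap': 1.0000107181359013}
```

View pics/scene0.png

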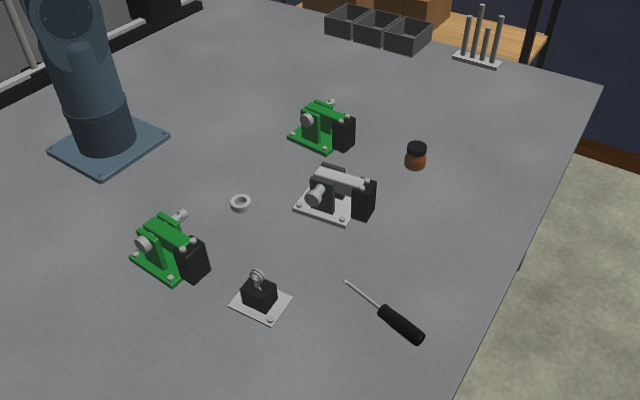

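View pics/top0.png

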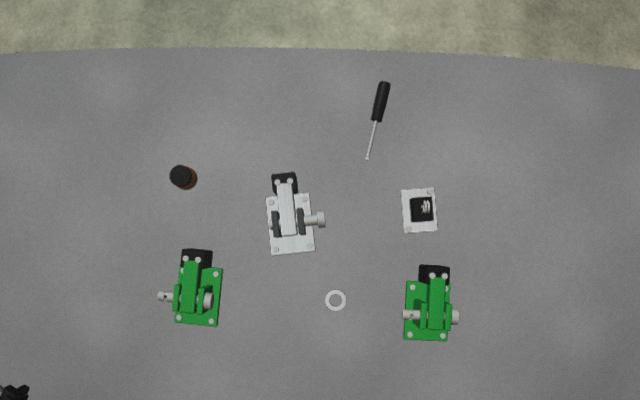

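The real bracket is the white and grey one, at scene (335,195) and top (290,220), with its head at top (321,219). The look-alikes are green, at scene (322,125) and (170,250), or top (197,290) and (428,305). The clip and rack are at scene (260,295) and top (421,210). Next I'll get rough positions, then move the wrist camera over them.

```bash
python3 - <<'E'
from h import *
t=load('top0');s=load('scene0')
print('head tri',tri((t,(322,219)),(s,(315,195))))
print('eye tri',tri((t,(425,209)),(s,(258,274))))
img=t['img'].astype(int)
# white base
m=((img.min(2)>165)).astype(np.uint8)
n,l,st,c=cv2.connectedComponentsWithStats(m)
for i in range(1,n):
    if st[i,4]>80: 
        print(st[i],c[i],plane(t,c[i],0.01).round(3))
for nme,uv in dict(base=(290,230),rack=(420,210),jar=(182,177),collar=(335,300),drv0=(384,82),drv1=(368,159),g1=(197,290),g2=(428,305)).items(): print(nme,plane(t,uv,0.01).round(3))
E
```

```text
head tri (array([0.58023213, 0.04389163, 0.08170722]), [2.3392670817053274, 2.3392670817054446])
eye tri (array([ 0.60444024, -0.15512858,  0.0702833 ]), [1.478372293947009, 1.4783722939471224])
[266 184  30  51 892] [282.75112108 208.50784753] [0.601 0.123 0.01 ]
[401 188  36  45 711] [416.69479606 210.76090014] [ 0.604 -0.152  0.01 ]
[294 193  17  23 240] [302.57083333 202.70833333] [0.614 0.083 0.01 ]
[304 213  20   8  83] [314.01204819 217.09638554] [0.585 0.058 0.01 ]
[269 227  46  28 745] [292.01610738 242.60671141] [0.532 0.102 0.01 ]
[325 290  20  21 182] [334.7967033  299.84615385] [0.418 0.012 0.01 ]
base [0.558 0.107 0.01 ]
rack [ 0.605 -0.159  0.01 ]
jar [0.661 0.335 0.01 ]
collar [0.418 0.011 0.01 ]
drv0 [ 0.873 -0.081  0.01 ]
drv1 [ 0.708 -0.05   0.01 ]
g1 [0.429 0.294 0.01 ]
g2 [ 0.412 -0.179  0.01 ]
```

Request:
send_rows(
  steps=[
    [[1, -5.0, -3.5, -0.5, -0.05], [1, -10, -7.5, -1, -0.1], [1, -15, -11.5, -1.5, -0.15], [1, -20, -15.3, -2, -0.2], [1, -25, -19.2, -2.5, -0.25], [1, -30, -23, -3, -0.3], [1, -35, -26.8, -3.5, -0.35], [1, -40, -30.7, -4, -0.4], [1, -44.5, -34, -4.3, -0.43], [1, -48.8, -37.5, -4.5, -0.46], [1, -48.8, -37.5, -4.5, -0.46], [1, -48.8, -37.5, -4.5, -0.46]],
  ],
)

```text
time_s: 1.65
tool_pos: [0.5589, 0.0313, 0.2505]
orientation: [[-1.0, -0.001, -0.001], [-0.001, 1.0, 0.001], [0.001, 0.001, -1.0]]
force: [0.4, 0.3, -0.3]
finger_gap: 1.0
```

```bash
python3 - <<'E'
from h import *
f=grab('wrist','w1.png'); keep(f,'w1'); s=robot.observe(); print(s['time_s'],s['tool_pos'],s['orientation'].round(3).tolist(),s['force'],s['joint_pos'])
E
```

```text
1.7 [0.55871758 0.0321373  0.25050672] [[-1.0, -0.003, -0.001], [-0.003, 1.0, 0.001], [0.001, 0.001, -1.0]] [-0.62436073  1.34437961  0.1474897 ] [-0.2531625   0.33564566  0.14712937  1.74015653 -0.05607474  1.0706186
  1.48670583]
```

View pics/w1.png

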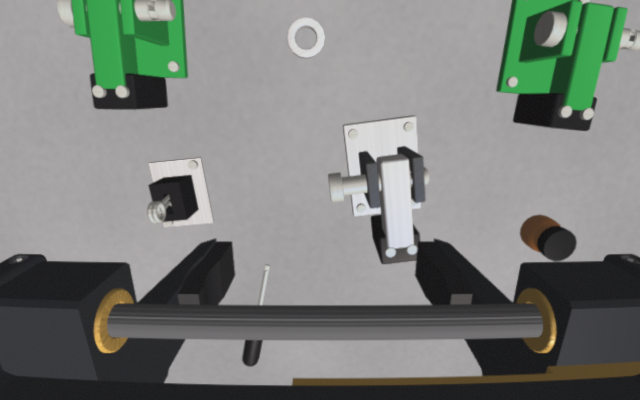

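Request:
send_rows(
  steps=[
    [[1, 2, -5, 0, 0], [1, 3, -10, 0, 0], [1, 3, -13, 0, 0], [1, 3, -13, 0, 0], [1, 3, -13, 0, 0], [1, 3, -13, 0, 0]],
  ],
)

```text
time_s: 2.45
tool_pos: [0.5297, -0.0973, 0.2507]
orientation: [[-1.0, -0.005, -0.0], [-0.005, 1.0, 0.001], [0.0, 0.001, -1.0]]
force: [0.3, 0.1, 0.1]
finger_gap: 1.0
```

```bash
python3 - <<'E'
from h import *
f=grab('wrist','w2.png'); keep(f,'w2'); a=load('w1')
c1=cv2.resize(a['img'][100:270,320:440],None,fx=3.5,fy=3.5,interpolation=cv2.INTER_CUBIC)
for y in range(100,270,20): cv2.putText(c1,str(y),(0,int((y-100)*3.5)+5),0,.35,(0,0,255)); 
c2=cv2.resize(a['img'][150:235,140:220],None,fx=3.5,fy=3.5,interpolation=cv2.INTER_CUBIC)
g=f['img']; 
print(c1.shape,c2.shape)
i=robot.observe();print(i['tool_pos'])
cv2.imwrite('pics/w2s.png',g)
E
```

```text
(595, 420, 3) (298, 280, 3)
[ 0.52969193 -0.09776631  0.25072998]
```

View pics/w2.png

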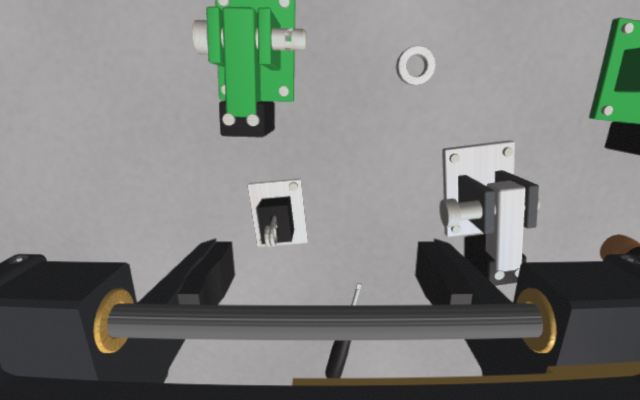

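```bash
python3 - <<'E'
from h import *
a=load('w1')['img'];b=load('w2')['img']
def crop(im,x,y,w,h,s):
    c=cv2.resize(im[y:y+h,x:x+w],None,fx=s,fy=s,interpolation=cv2.INTER_CUBIC)
    for i in range(0,w):
        if (x+i)%10==0: cv2.line(c,(int((i+.5)*s),0),(int((i+.5)*s),4 if (x+i)%50 else 12),(0,0,255),1)
    for j in range(0,h):
        if (y+j)%10==0: cv2.line(c,(0,int((j+.5)*s)),(4 if (y+j)%50 else 12,int((j+.5)*s)),(0,0,255),1)
    return c
C=np.zeros((600,800,3),np.uint8)
def put(c,x,y): C[y:y+c.shape[0],x:x+c.shape[1]]=c
put(crop(a,325,110,110,155,3.6),0,0)   # 396x558
put(crop(b,438,138,70,95,3.6)[:, :252],400,0)
put(crop(a,142,152,70,75,2.0),660,0)
put(crop(a,142,180,50,45,3.0),655,150)
put(crop(b,243,176,66,74,3.4)[:250],400,345)
put(crop(b,255,205,35,45,5),628,345)
cv2.imwrite('pics/m1.png',C)
E
```

```text
Traceback (most recent call last):
ValueError: could not broadcast input array from shape (135,150,3) into shape (135,145,3)
```

```bash
python3 - <<'E'
from h import *
a=load('w1')['img'];b=load('w2')['img']
def crop(im,x,y,w,h,s):
    c=cv2.resize(im[y:y+h,x:x+w],None,fx=s,fy=s,interpolation=cv2.INTER_CUBIC)
    for i in range(0,w):
        if (x+i)%10==0: cv2.line(c,(int((i+.5)*s),0),(int((i+.5)*s),4 if (x+i)%50 else 12),(0,0,255),1)
    for j in range(0,h):
        if (y+j)%10==0: cv2.line(c,(0,int((j+.5)*s)),(4 if (y+j)%50 else 12,int((j+.5)*s)),(0,0,255),1)
    return c
C=np.zeros((600,800,3),np.uint8)
def put(c,x,y): c=c[:600-y,:800-x];C[y:y+c.shape[0],x:x+c.shape[1]]=c
put(crop(a,325,110,110,155,3.6),0,0)   # 396x558
put(crop(b,438,138,70,95,3.6)[:, :252],400,0)
put(crop(a,142,180,50,45,2.8),656,0)
put(crop(a,145,150,70,80,2),656,150)
put(crop(b,243,176,66,74,3.4)[:250],400,345)
put(crop(b,255,205,35,45,5),628,345)
cv2.imwrite('pics/m1.png',C)
E
```

```text
(no output)
```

View pics/m1.png

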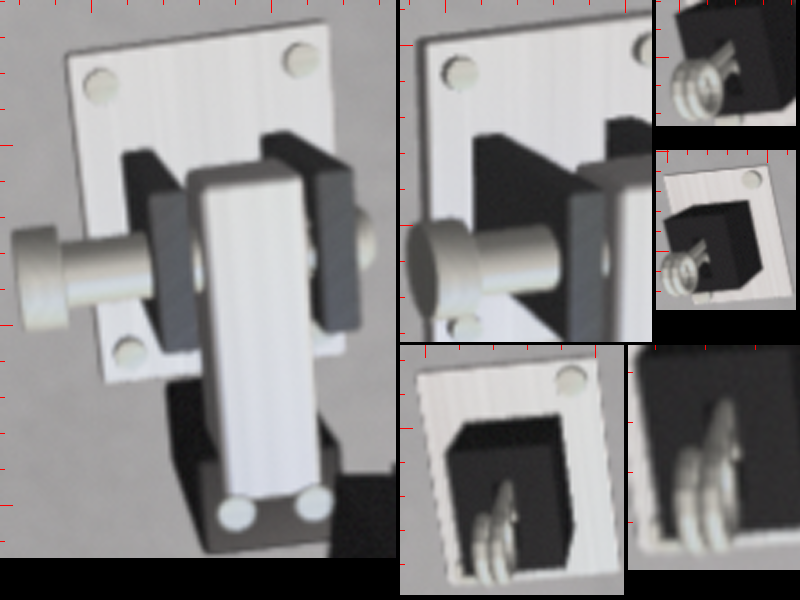

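```bash
cat >> h.py <<'E'
from scipy.optimize import least_squares
def fit(obs):  # obs: (frame,uv,(bx,by,bz)) planar pose
    def r(p):
        c,s=np.cos(p[2]),np.sin(p[2]);o=[]
        for f,uv,X in obs: o+=list(proj(f,np.array([p[0]+c*X[0]-s*X[1],p[1]+s*X[0]+c*X[1],X[2]]))-uv)
        return o
    q=least_squares(r,[.58,.0,.0]); return q.x,np.reshape(q.fun,(-1,2)).round(1).tolist()
E
python3 - <<'E'
from h import *
a=load('w1');b=load('w2')
A=lambda x,y:np.array([x/3.6-.5+325,y/3.6-.5+110]); B=lambda x,y:np.array([(x-400)/3.6-.5+438,y/3.6-.5+138])
p1={'TL':A(67,57),'TR':A(328,23),'BL':A(105,382)}
X={'TL':(-.06,-.045,.012),'TR':(-.06,.045,.012),'BL':(.06,-.045,.012)}
o=[(a,p1[k],X[k]) for k in p1]+[(b,B(420,40),X['TL'])]
q,r=fit(o);print(q,r)
for f in(a,b): print(proj(f,np.r_[q[:2],.012]))
# heights check: tri
print('TL',tri((a,p1['TL']),(b,B(420,40))),'bolt',tri((a,A(100,86)),(b,B(460,73))))
print('headface',tri((a,A(18,280)),(b,B(426,267))))
c,s=np.cos(q[2]),np.sin(q[2]);W=lambda x,y,z:np.array([q[0]+c*x-s*y,q[1]+s*x+c*y,z])
print('face home world',W(0,-.044,.075),'hole home',W(0,.046,.075))
for d in (-.022,-.026,-.03,-.034,-.038): print(d,[proj(f,W(0,-.044+d,.075)).round(1).tolist() for f in (a,b)])
print('rims', [proj(a,W(0,-.044-.03,.091)).round(1)], A(12,232),A(24,328),B(426,267))
C=lambda x,y:np.array([(x-400)/3.4-.5+243,(y-345)/3.4-.5+176])
P=[plane(b,C(*u),.005) for u in [(418,375),(597,358),(452,583),(620,572)]]
print('rack corners',np.round(P,4).tolist(),[np.linalg.norm(P[i]-P[j]).round(4) for i,j in((0,1),(0,2),(1,3),(2,3))])
print('eye',tri((a,((697-656)/2.8-.5+142,90/2.8-.5+180)),(b,((706-628)/5-.5+255,(497-345)/5-.5+205))))
E
```

```text
[0.57197893 0.1055095  0.13602449] [[-0.9, -0.6], [0.1, -0.9], [-0.6, 1.1], [1.4, 0.7]]
[383.20335293 167.86855939]
[480.04896357 190.63910416]
TL (array([0.5197186 , 0.05458472, 0.00136598]), [0.43716143685491493, 0.43716143685492453]) bolt (array([0.52869525, 0.06508842, 0.01501973]), [0.02422836289159189, 0.02422836289163427])
headface (array([0.5794914 , 0.03689842, 0.07710468]), [0.7570305189225272, 0.7570305189227091])
face home world [0.57794557 0.06191594 0.075     ] hole home [0.56574109 0.1510846  0.075     ]
-0.022 [[332.6, 187.4], [446.6, 212.9]]
-0.026 [[328.9, 187.9], [443.1, 213.4]]
-0.03 [[325.3, 188.3], [439.6, 213.8]]
-0.034 [[321.7, 188.8], [436.0, 214.3]]
-0.038 [[318.0, 189.3], [432.5, 214.7]]
rims [array([325.3, 192.3])] [327.83333333 173.94444444] [331.16666667 200.61111111] [444.72222222 211.66666667]
rack corners [[0.5669, -0.1973, 0.005], [0.56, -0.1284, 0.005], [0.654, -0.1889, 0.005], [0.6487, -0.1205, 0.005]] [np.float64(0.0693), np.float64(0.0875), np.float64(0.0891), np.float64(0.0685)]
eye (array([ 0.60959863, -0.15944862,  0.07317193]), [0.46312025528297407, 0.46312025528296125])
```

Request:
send_rows(
  steps=[
    [[-1, -3, 5, 0, -0.13], [-1, -5.8, 9.2, 5, -0.13], [-1, -5.8, 9.2, 11, -0.13], [-1, -5.8, 9.2, 16, -0.13], [-1, -5.8, 9.2, 18.9, -0.13], [-1, -5.8, 9.2, 18.9, -0.13], [-1, -5.8, 9.2, 18.9, -0.13], [-1, -5.8, 9.2, 18.9, -0.13]],
  ],
  force=20,
)

```text
time_s: 3.5
tool_pos: [0.5888, -0.0073, 0.0636]
orientation: [[-0.991, -0.131, 0.003], [-0.131, 0.991, 0.0], [-0.003, -0.0, -1.0]]
force: [0.4, -0.2, -0.2]
finger_gap: 0.114
```

```bash
python3 - <<'E'
from h import *
for n in ('scene','top','wrist'): keep(grab(n),n+'3')
s=robot.observe();print(s['tool_pos'],s['orientation'].round(3).tolist(),s['force'],s['finger_gap'])
a=load('scene3')['img'][140:240,270:400]; b=load('wrist3')['img'][0:400:1,0:640]
C=np.zeros((600,780,3),np.uint8); a=cv2.resize(a,None,fx=3,fy=3,interpolation=cv2.INTER_CUBIC); C[:300,:390]=a
c=cv2.resize(load('scene3')['img'][240:330,215:305],None,fx=3.3,fy=3.3,interpolation=cv2.INTER_CUBIC);C[:297,400:697]=c
C[300:600,:480]=cv2.resize(b,(480,300)); cv2.imwrite('pics/m2.png',C)
E
```

```text
[ 0.58811462 -0.00748201  0.06292463] [[-0.991, -0.131, 0.002], [-0.131, 0.991, 0.0], [-0.002, -0.0, -1.0]] [ 0.96729495 -0.05927088  0.4232742 ] -3.149879054883084e-05
```

View pics/m2.png

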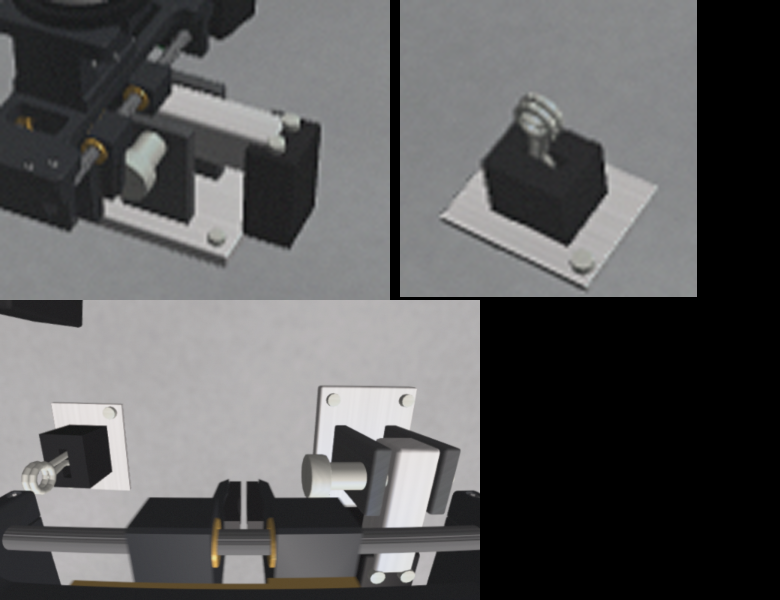

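Request:
send_rows(
  steps=[
    [[-1, 0, 1, 0, 0], [-1, 0, 1.8, 0, 0], [-1, 0, 2.2, 0, 0], [-1, 0, 2.6, 0, 0], [-1, 0, 3.0, 0, 0], [-1, 0, 3.4, 0, 0], [-1, 0, 3.8, 0, 0], [-1, 0, 4.1, 0, 0], [-1, 0, 4.3, 0, 0]],
  ],
)

```text
time_s: 4.78
tool_pos: [0.5817, 0.0353, 0.0618]
orientation: [[-0.991, -0.131, 0.0], [-0.131, 0.991, -0.0], [-0.0, -0.0, -1.0]]
force: [-0.8, -0.1, 0.6]
finger_gap: 0.003
```

Request:
send_rows(
  steps=[
    [[-1, 0, 0.2, 0, 0], [-1, 0, 0.4, 0, 0], [-1, 0, 0.5, 0, 0]],
  ],
)

```text
time_s: 5.15
tool_pos: [0.5811, 0.0402, 0.0618]
orientation: [[-0.991, -0.131, -0.0], [-0.131, 0.991, 0.0], [0.0, 0.0, -1.0]]
force: [0.4, 0.3, -0.6]
finger_gap: 0.003
```

```bash
python3 - <<'E'
from h import *
for n in ('scene','wrist'): keep(grab(n),n+'4')
s=robot.observe();print(s['tool_pos'],s['force'])
a=load('scene4')['img'][140:240,270:400]; b=load('wrist4')['img'][150:400,280:600]
C=np.zeros((600,790,3),np.uint8); a=cv2.resize(a,None,fx=3,fy=3,interpolation=cv2.INTER_CUBIC); C[:300,:390]=a
C[300:600,:384]=cv2.resize(b,(384,300)); cv2.imwrite('pics/m3.png',C)
E
```

```text
[0.58109584 0.04020248 0.06182849] [ 0.31491155 -0.72457034 -0.25345151]
```

View pics/m3.png

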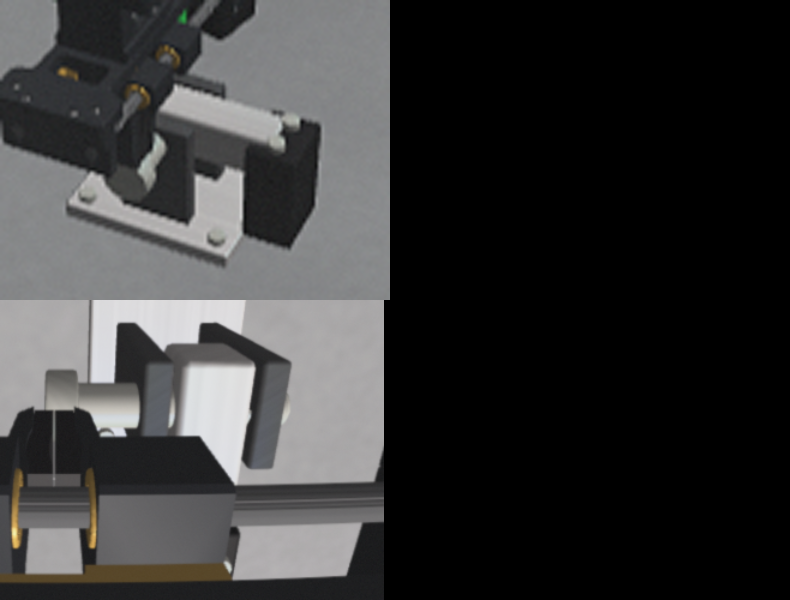

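```bash
python3 - <<'E'
from h import *
s=robot.observe();T=s['tool_pos'];R=s['orientation']
for n in('w1','wrist3','wrist4','scene4'):
    f=load(n);print(n,proj(f,T).round(1),(-np.array(f['R']).T@f['t']).round(4))
f=load('scene4');g=load('wrist4')
print('head now? scene', proj(f,np.array([.579,.037,.077])),proj(f,np.array([.578,.058,.075])),'wrist',proj(g,np.array([.579,.037,.077])),proj(g,np.array([.578,.058,.075])))
print([ (k,proj(g,T+R@np.array(k))) for k in [(0,.0175,0),(0,-.0175,0),(.009,0,0),(-.009,0,0),(0,0,-.03)]])
a=f['img'][150:225,295:365];b=g['img'][190:300,270:410]
C=np.zeros((600,800,3),np.uint8);a=cv2.resize(a,None,fx=5,fy=5,interpolation=cv2.INTER_CUBIC);b=cv2.resize(b,None,fx=3.1,fy=3.1,interpolation=cv2.INTER_CUBIC)
C[:375,:350]=a;C[:b.shape[0],360:360+b.shape[1]]=b;cv2.imwrite('pics/m4.png',C)
E
```

```text
w1 [332.4 184.5] [0.487  0.0312 0.4292]
wrist3 [408.7 226.3] [ 0.5166 -0.0171  0.2417]
wrist4 [324.8 228.8] [0.5097 0.0307 0.2405]
scene4 [313.3 204.2] [ 0.9906 -0.5264  0.7082]
head now? scene [311.18426554 198.8021282 ] [317.07778476 193.14886603] wrist [319.29733888 235.22916262] [358.678603   236.81364242]
[((0, 0.0175, 0), array([355.45676286, 228.83557556])), ((0, -0.0175, 0), array([294.16041318, 228.7940098 ])), ((0.009, 0, 0), array([324.81945388, 213.94555888])), ((-0.009, 0, 0), array([324.7964621 , 243.29636208])), ((0, 0, -0.03), array([324.81666655, 251.98480006]))]
```

View pics/m4.png

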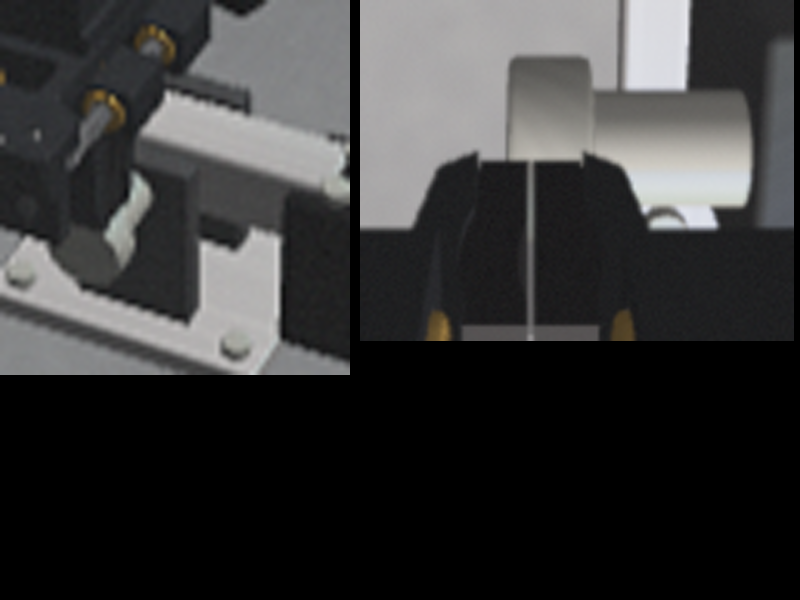

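Wrist4 shows the shut fingers overlapping the head from above, with their tips at about pixel (324,241). The reported TCP projects to row 229. Together with the zero force, this suggests the finger tips sit about 30 mm above the reported TCP, so I passed over the head. I'll check that with numbers from two views before lowering.

```bash
python3 - <<'E'
from h import *
s=robot.observe();T=s['tool_pos'];R=s['orientation'];g=load('wrist4');w=load('w1')
for h in (0,.01,.02,.03,.035,.04): print(h,proj(g,T+R@[.009,.0,-h]).round(1),proj(g,T+R@[.009,.009,-h]).round(1))
# body/top: known gripper features vs model: fingers backs etc. head rims in wrist4 (axis z=75): top-left rim pixel
f=lambda x,y:((x-360)/3.1-.5+270,y/3.1-.5+190)
print('cheek/head tri: outer face top edge',[plane(g,f(510,60),z).round(4).tolist() for z in(.075,.091)], [plane(g,f(590,58),z).round(4).tolist() for z in(.075,.091)])
# joint based check of tool height? print top camera view of gripper
print(s['joint_pos'])
E
```

```text
0 [324.8 213.9] [340.8 214. ]
0.01 [324.8 220.2] [341.7 220.2]
0.02 [324.8 227.1] [342.6 227.1]
0.03 [324.8 234.8] [343.7 234.9]
0.035 [324.8 239.1] [344.2 239.1]
0.04 [324.8 243.6] [344.9 243.6]
cheek/head tri: outer face top edge [[0.5653, 0.0345, 0.075], [0.5599, 0.0341, 0.091]] [[0.5632, 0.0477, 0.075], [0.558, 0.0461, 0.091]]
[-0.2309173   0.6150352   0.11386552  1.82457573 -0.10109742  0.70755014
  1.64133408]
```

Request:
send_rows(
  steps=[
    [[-1, 0, -2.5, 0, 0], [-1, 0, -5, 0, 0], [-1, 0, -5, 1, 0], [-1, 0, -5, 1.8, 0], [-1, 0, -5, 1.8, 0]],
  ],
)

```text
time_s: 5.88
tool_pos: [0.5867, -0.0078, 0.0427]
orientation: [[-0.991, -0.133, -0.002], [-0.133, 0.991, 0.001], [0.002, 0.001, -1.0]]
force: [-0.1, 0.8, 0.6]
finger_gap: 0.004
```

Request:
send_rows(
  steps=[
    [[-1, 0, 1, 0, 0], [-1, 0, 1.8, 0, 0], [-1, 0, 2.2, 0, 0], [-1, 0, 2.6, 0, 0], [-1, 0, 3.0, 0, 0], [-1, 0, 3.2, 0, 0], [-1, 0, 3.4, 0, 0]],
  ],
)

```text
time_s: 6.75
tool_pos: [0.5834, 0.0226, 0.0439]
orientation: [[-0.992, -0.13, 0.0], [-0.13, 0.992, -0.002], [-0.0, -0.002, -1.0]]
force: [1.3, -4.8, -0.2]
finger_gap: 0.003
```

```bash
python3 - <<'E'
from h import *
for n in ('scene','wrist'): keep(grab(n),n+'5')
s=robot.observe();print(s['tool_pos'],s['force'])
for n in('4','5'):
  for c,(x0,y0,x1,y1) in (('wrist',(280,150,520,400)),):
    f=load(c+n)['img'].astype(int)
    print(n,f[225,300:420:3].max(1).tolist())
E
```

```text
[0.58336846 0.02295663 0.04388609] [ 0.72025109 -3.94431244  1.12172587]
4 [173, 173, 172, 172, 171, 171, 113, 133, 131, 129, 126, 125, 124, 124, 122, 114, 101, 102, 102, 101, 101, 101, 101, 101, 100, 101, 102, 101, 101, 101, 102, 101, 43, 50, 82, 102, 99, 100, 101, 98]
5 [171, 169, 169, 171, 172, 170, 169, 169, 169, 169, 170, 171, 171, 172, 173, 171, 170, 171, 100, 81, 91, 89, 89, 90, 91, 92, 93, 89, 95, 227, 227, 225, 225, 225, 229, 172, 38, 40, 39, 38]
```

Request:
send_rows(
  steps=[
    [[-1, 0, 0.3, 0, 0], [-1, 0, 0.6, 0, 0], [-1, 0, 0.9, 0, 0], [-1, 0, 1.2, 0, 0], [-1, 0, 1.4, 0, 0], [-1, 0, 1.6, 0, 0], [-1, 0, 1.75, 0, 0]],
  ],
)

```text
time_s: 7.72
tool_pos: [0.5808, 0.0417, 0.0438]
orientation: [[-0.991, -0.131, -0.0], [-0.131, 0.991, 0.0], [0.0, 0.0, -1.0]]
force: [0.5, -4.2, -0.3]
finger_gap: 0.004
```

Request:
send_rows(
  steps=[
    [[-1, 0, 0.1, 0, 0], [-1, 0, 0.2, 0, 0], [-1, 0, 0.3, 0, 0], [-1, 0, 0.35, 0, 0]],
  ],
)

```text
time_s: 8.22
tool_pos: [0.5804, 0.0451, 0.0438]
orientation: [[-0.991, -0.131, -0.0], [-0.131, 0.991, 0.0], [0.0, 0.0, -1.0]]
force: [0.8, -3.8, 0.8]
finger_gap: 0.004
```

Request:
send_rows(
  steps=[
    [[-1, 0, 0.1, 0, 0], [-1, 0, 0.15, 0, 0], [-1, 0, 0.2, 0, 0]],
  ],
)

```text
time_s: 8.6
tool_pos: [0.5802, 0.047, 0.0438]
orientation: [[-0.991, -0.131, -0.0], [-0.131, 0.991, -0.0], [0.0, -0.0, -1.0]]
force: [-0.3, -4.2, 1.2]
finger_gap: 0.004
```

Request:
send_rows(
  steps=[
    [[-1, 0, 0.05, 0, 0], [-1, 0, 0.1, 0, 0]],
  ],
)

```text
time_s: 8.85
tool_pos: [0.5801, 0.0478, 0.0438]
orientation: [[-0.991, -0.131, 0.0], [-0.131, 0.991, -0.0], [-0.0, -0.0, -1.0]]
force: [0.8, -5.6, 1.2]
finger_gap: 0.002
```

Request:
send_rows(
  steps=[
    [[-1, 0, 0.05, 0, 0], [-1, 0, 0.05, 0, 0]],
  ],
)

```text
time_s: 9.1
tool_pos: [0.5801, 0.0478, 0.0439]
orientation: [[-0.991, -0.13, 0.0], [-0.13, 0.991, -0.001], [-0.0, -0.001, -1.0]]
force: [0.5, -5.6, 0.1]
finger_gap: 0.005
```

Request:
send_rows(
  steps=[
    [[-1, 0, 0.08, 0, 0], [-1, 0, 0.08, 0, 0]],
  ],
)

```text
time_s: 9.35
tool_pos: [0.5801, 0.0477, 0.0439]
orientation: [[-0.992, -0.13, 0.0], [-0.13, 0.992, -0.002], [-0.0, -0.002, -1.0]]
force: [1.0, -7.1, 0.8]
finger_gap: 0.006
```

Request:
send_rows(
  steps=[
    [[-1, 0, -1, 0, 0], [-1, 0, -2, -2, 0], [-1, 0, -2, -7, 0], [1, 0, -2, -11, 0], [1, -3, 2, -11, 0], [1, -6, 7, -10, 0], [1, -6.3, 9.6, -7.6, 0], [1, -6.3, 9.6, -7.6, 0], [1, -6.3, 9.6, -7.6, 0]],
  ],
)

```text
time_s: 10.48
tool_pos: [0.6299, 0.1514, 0.1203]
orientation: [[-0.992, -0.13, 0.0], [-0.13, 0.992, -0.0], [-0.0, -0.001, -1.0]]
force: [0.3, -1.0, -0.2]
finger_gap: 0.663
```

```bash
python3 - <<'E'
from h import *
f=grab('wrist'); keep(f,'w6'); s=robot.observe();print(s['tool_pos'],s['force'],proj(f,np.array([.566,.151,.085])))
u,v=proj(f,np.array([.566,.151,.085])).astype(int)
v=max(v,60);print(u,v)
c=f['img'][max(0,v-60):v+90,u-100:u+60]; cv2.imwrite('pics/h1.png',cv2.resize(c,None,fx=4,fy=4,interpolation=cv2.INTER_CUBIC)[:600,:800])
E
```

```text
[0.63034339 0.15082978 0.12067048] [ 0.23067908 -1.48348589  0.74966605] [337.81852205 111.89612897]
337 111
```

View pics/h1.png

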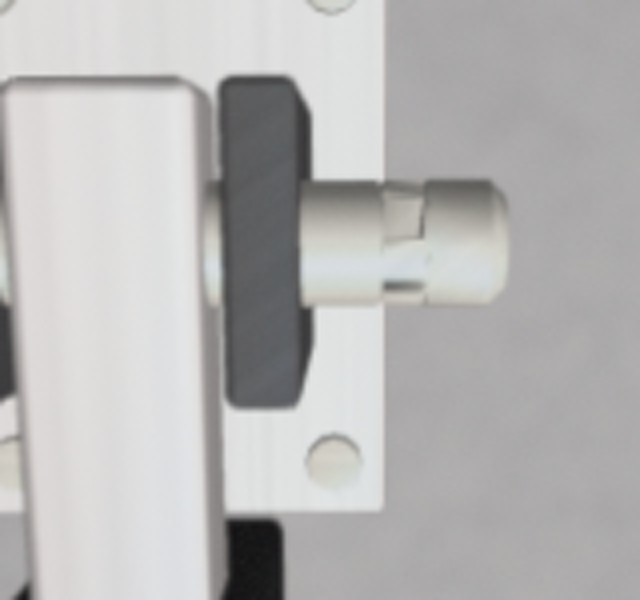

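Request:
send_rows(
  steps=[
    [[1, 2.5, 0, 1, 0], [1, 5, 2, 2, 0], [1, 5, 2, 2, 0], [1, 5, 2, 2, 0]],
  ],
)

```text
time_s: 11.02
tool_pos: [0.5791, 0.1647, 0.101]
orientation: [[-0.992, -0.129, 0.002], [-0.129, 0.992, -0.0], [-0.002, -0.0, -1.0]]
force: [0.5, 0.0, 0.7]
finger_gap: 1.003
```

```bash
python3 - <<'E'
from h import *
f=grab('wrist'); keep(f,'w7'); s=robot.observe();print(s['tool_pos'],s['force'],proj(f,np.array([.566,.151,.085])))
E
```

```text
[0.57926547 0.16464528 0.10086484] [ 0.95585444 -0.1649878  -0.13423454] [305.3218253  196.12514585]
```

Request:
send_rows(
  steps=[
    [[1, -5, 0, -1, 0], [1, -9, 0, -1, 0], [1, -9, 0, 0, 0], [1, -9, 0, 0, 0], [1, -9, 0, 0, 0]],
  ],
)

```text
time_s: 11.7
tool_pos: [0.6659, 0.1774, 0.0998]
orientation: [[-0.991, -0.131, -0.001], [-0.131, 0.991, -0.0], [0.001, -0.0, -1.0]]
force: [0.1, -0.2, -0.2]
finger_gap: 1.0
```

```bash
python3 - <<'E'
from h import *
f=grab('wrist'); keep(f,'w8'); s=robot.observe();print(s['tool_pos'],s['force'])
T=[]
for n in('w6','w7','w8'):
    f=load(n);u,v=proj(f,np.array([.566,.151,.085]));print(n,u,v)
    c=cv2.warpAffine(f['img'],np.float32([[8,0,-(u-16)*8],[0,8,-(v-24)*8]]),(264,384),flags=cv2.INTER_CUBIC)
    T.append(c)
cv2.imwrite('pics/h2.png',np.hstack(T))
E
```

```text
[0.66614963 0.17755758 0.10006498] [-0.32695331  0.62051911 -0.23256799]
w6 337.81852204556657 111.89612896677255
w7 305.3218252972336 196.1251458518533
w8 300.5116088627091 38.51987937593671
```

View pics/h2.png

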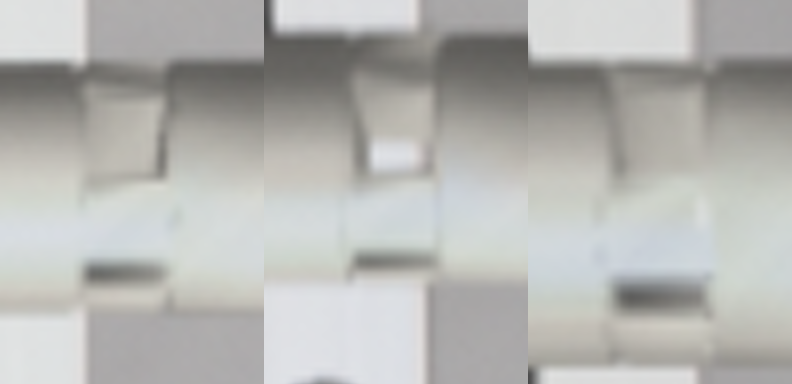

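w7 shows daylight through the hole at (395,155), and w6 shows the mouth between rows 80 and 180, above the shaft axis at row 186. So the mouth is rolled toward bracket −x by about 0.44 rad, which puts it about 4.3 mm to that side. The pin is home, with the hole clear of the far cheek. Next is a close look at the clip.

Request:
send_rows(
  steps=[
    [[1, 0.5, -4, -2, 0.01], [1, 1, -9, -2, 0.02], [1, 1.5, -14, -2, 0.035], [1, 2, -19, -1, 0.035], [1, 2.6, -22.6, 0, 0.035], [1, 2.6, -22.6, 0, 0.035], [1, 2.6, -22.6, 0, 0.035]],
  ],
)

```text
time_s: 12.62
tool_pos: [0.6706, -0.0483, 0.1003]
orientation: [[-0.995, -0.097, 0.0], [-0.097, 0.995, 0.001], [-0.001, 0.001, -1.0]]
force: [-0.3, 1.3, 0.0]
finger_gap: 1.001
```

```bash
python3 - <<'E'
from h import *
f=grab('wrist'); keep(f,'w9'); s=robot.observe();print(s['tool_pos'],s['force'],proj(f,np.array([.6096,-.1594,.073])))
# hole triangulation
o=[('w6',(337.3,111.15)),('w7',(305.6,191.9)),('w8',(300.9,41.4))]
print('hole',tri(*[(load(n),uv) for n,uv in o]))
E
```

```text
[ 0.67087397 -0.04746772  0.10035871] [-0.69768221  0.42322775 -1.15600283] [149.90650306  99.70768889]
hole (array([0.56599522, 0.15074705, 0.0758747 ]), [0.2594001283831612, 0.08732240743646945, 0.19331237999688416])
```

Request:
send_rows(
  steps=[
    [[1, 0, -5, 0, 0], [1, 2, -9, 0, 0], [1, 2, -9, 0, 0], [1, 2, -9, 0, 0]],
  ],
)

```text
time_s: 13.18
tool_pos: [0.66, -0.1386, 0.1001]
orientation: [[-0.995, -0.098, 0.001], [-0.098, 0.995, 0.002], [-0.001, 0.001, -1.0]]
force: [-0.4, 0.4, 0.5]
finger_gap: 1.0
```

```bash
python3 - <<'E'
from h import *
f=grab('wrist'); keep(f,'w10'); s=robot.observe();print(s['tool_pos'],s['force'])
T=[]
for n in('w9','w10'):
    f=load(n);u,v=proj(f,np.array([.6096,-.1594,.06]));print(n,u,v)
    T.append(cv2.warpAffine(f['img'],np.float32([[5,0,-(u-40)*5],[0,5,-(v-50)*5]]),(400,500),flags=cv2.INTER_CUBIC))
cv2.imwrite('pics/c1.png',np.hstack(T))
E
```

```text
[ 0.66021722 -0.13803602  0.10007005] [ 0.86975892  1.11024025 -0.45306967]
w9 159.97829500579547 99.48522716477272
w10 300.3677369613738 129.34502919782983
```

View pics/c1.png

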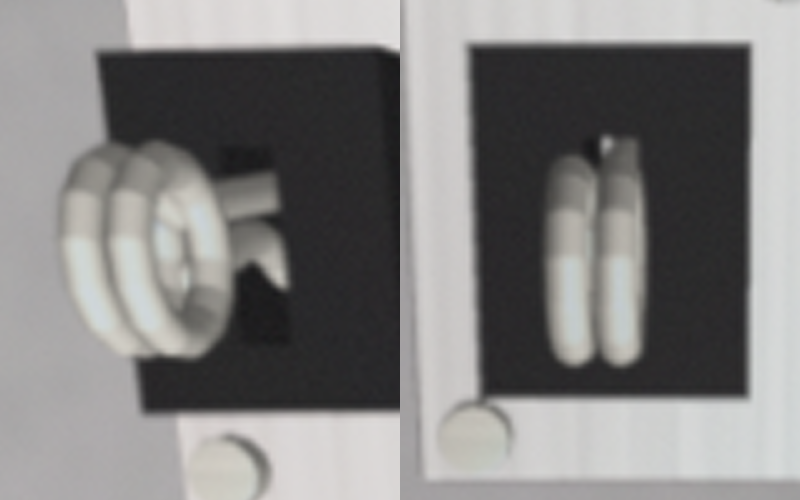

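```bash
python3 - <<'E'
from h import *
a=load('w9');b=load('w10')
ua=np.array([159.978-40,99.485-50]);ub=np.array([300.368-40,129.345-50])
A=lambda x,y:ua+np.array([x,y])/5;B=lambda x,y:ub+np.array([x-400,y])/5
E,r=tri((a,A(147,249)),(b,B(596,260)));print('eye',E,r)
print('eye coil right-top',tri((a,A(152,142)),(b,B(620,157)))) 
print('leg@slot w9',plane(a,A(268,195),.047),plane(a,A(232,200),.055),'w10',plane(b,B(622,142),.047))
# slot in w9: corners
print('slot',plane(a,A(275,148),.045),plane(a,A(290,342),.045))
s=robot.observe();T=s['tool_pos'];R=s['orientation']
print('delta tool (cm) eye-TCP',(R.T@(E-T)*100).round(2))
E
```

```text
eye [ 0.60934763 -0.15888622  0.0746566 ] [0.052525194102748946, 0.05252519410297609]
eye coil right-top (array([ 0.59704984, -0.15692764,  0.07651557]), [0.004868056563110018, 0.004868056562755511])
leg@slot w9 [ 0.60231973 -0.15612694  0.047     ] [ 0.60321179 -0.1573895   0.055     ] w10 [ 0.5963465  -0.15840209  0.047     ]
slot [ 0.59620171 -0.15595157  0.045     ] [ 0.62158633 -0.15428186  0.045     ]
delta tool (cm) eye-TCP [ 5.27 -1.57  2.53]
```

Request:
send_rows(
  steps=[
    [[1, 3, -1, 0, 0], [1, 5.3, -1.6, 1, 0], [1, 5.3, -1.6, 4, 0], [1, 5.3, -1.6, 6, 0], [1, 5.3, -1.6, 7, 0], [1, 5.3, -1.6, 7, 0], [1, 5.3, -1.6, 7, 0]],
  ],
)

```text
time_s: 14.1
tool_pos: [0.609, -0.1622, 0.0306]
orientation: [[-0.995, -0.096, 0.001], [-0.096, 0.995, -0.0], [-0.001, -0.0, -1.0]]
force: [0.4, 0.1, 0.2]
finger_gap: 1.0
```

```bash
python3 - <<'E'
from h import *
f=grab('wrist'); keep(f,'w11'); s=robot.observe();E=np.array([.6093,-.1589,.0747]);T=s['tool_pos'];R=s['orientation']
print(T,s['force'],(R.T@(E-T)*1000).round(1),proj(f,E))
g=f['img'].astype(int)
for v in range(225,285,6): print(v,g[v,300:350:2].max(1).tolist())
E
```

```text
[ 0.60902387 -0.16228653  0.03069567] [ 0.04450068  0.76140766 -1.05275604] [ -0.7   3.3 -44. ] [332.16516432 267.3113959 ]
225 [52, 54, 53, 53, 54, 55, 55, 57, 55, 56, 59, 60, 137, 131, 78, 85, 97, 103, 43, 60, 63, 64, 65, 66, 66]
231 [54, 55, 55, 55, 56, 55, 57, 57, 57, 59, 59, 61, 138, 130, 78, 84, 95, 104, 55, 61, 65, 65, 65, 67, 68]
237 [54, 54, 56, 55, 57, 58, 57, 58, 60, 61, 60, 61, 41, 59, 76, 81, 94, 102, 76, 62, 68, 66, 67, 70, 70]
243 [57, 56, 58, 56, 58, 58, 59, 61, 60, 61, 65, 74, 79, 91, 95, 97, 89, 72, 74, 87, 95, 95, 74, 71, 72]
249 [56, 57, 56, 59, 59, 60, 60, 61, 62, 63, 70, 74, 84, 96, 103, 112, 160, 77, 76, 88, 99, 106, 103, 73, 74]
255 [55, 56, 58, 59, 59, 62, 62, 61, 64, 64, 73, 80, 100, 122, 138, 145, 107, 78, 84, 106, 128, 141, 139, 75, 75]
261 [59, 58, 59, 61, 60, 62, 64, 64, 64, 66, 75, 79, 100, 123, 137, 144, 142, 80, 82, 107, 127, 140, 138, 79, 77]
267 [60, 60, 59, 62, 63, 63, 64, 64, 64, 66, 79, 117, 152, 182, 192, 180, 130, 93, 125, 160, 183, 191, 171, 80, 80]
273 [60, 61, 60, 61, 62, 64, 64, 65, 67, 67, 79, 116, 153, 182, 193, 180, 95, 92, 126, 161, 182, 190, 169, 81, 82]
279 [170, 170, 171, 170, 168, 168, 168, 167, 169, 169, 111, 143, 180, 209, 207, 199, 132, 110, 151, 187, 212, 207, 190, 167, 167]
```

Request:
send_rows(
  steps=[
    [[1, 0, 0.33, 0, 0], [-1, 0, 0.33, 0, 0], [-1, 0, 0.33, 0, 0], [-1, 0, 0.33, 0, 0], [-1, 0, 0.33, 0, 0], [-1, 0, 0.33, 0, 0], [-1, 0, 0.33, 0, 0], [-1, 0, 0.33, 0, 0]],
  ],
  force=30,
)

```text
time_s: 15.15
tool_pos: [0.6078, -0.159, 0.0298]
orientation: [[-0.995, -0.096, -0.0], [-0.096, 0.995, -0.0], [0.0, -0.0, -1.0]]
force: [-0.8, 0.5, -0.1]
finger_gap: 0.227
```

Request:
send_rows(
  steps=[
    [[-1, 0, 0, 0, 0], [-1, 0, 0, 0, 0], [-1, 0, 0, 0, 0]],
  ],
)

```text
time_s: 15.52
tool_pos: [0.6078, -0.1589, 0.0298]
orientation: [[-0.995, -0.096, -0.0], [-0.096, 0.995, 0.0], [0.0, 0.0, -1.0]]
force: [-0.6, 0.1, -0.3]
finger_gap: 0.121
```

Request:
send_rows(
  steps=[
    [[-1, 0, 0, -1, 0], [-1, 0, 0, -3, 0], [-1, 0, 0, -6, 0], [-1, 0, 0, -10, 0], [-1, 0, 0, -14, 0], [-1, 0, 0, -14, 0], [-1, 0, 0, -14, 0]],
  ],
)

```text
time_s: 16.4
tool_pos: [0.6073, -0.1589, 0.1701]
orientation: [[-0.995, -0.096, -0.0], [-0.096, 0.995, 0.0], [0.0, 0.0, -1.0]]
force: [0.3, 0.3, -1.2]
finger_gap: 0.123
```

```bash
python3 - <<'E'
from h import *
for n in('wrist','scene'): keep(grab(n),n+'12')
s=robot.observe();T=s['tool_pos'];R=s['orientation'];w=load('wrist12');c=load('scene12')
print(T,s['force'],s['finger_gap'])
tip=T+R@np.array([.003,0,.025]);print('exp tip',tip,proj(w,tip),proj(c,tip))
eye=T+R@np.array([0,0,-.045]);print(proj(c,eye))
a=cv2.resize(w['img'][120:300,270:380],None,fx=3.3,fy=3.3,interpolation=cv2.INTER_CUBIC)
u,v=proj(c,tip).astype(int);b=cv2.resize(c['img'][v-85:v+35,u-50:u+40],None,fx=4.7,fy=4.7,interpolation=cv2.INTER_CUBIC)
print(u-50,v-85)
C=np.zeros((600,790,3),np.uint8);C[:a.shape[0],:a.shape[1]]=a;C[:b.shape[0],365:365+b.shape[1]]=b;cv2.imwrite('pics/t1.png',C)
E
```

```text
[ 0.60686055 -0.15869395  0.16891087] [ 0.48567701  1.15867588 -1.55119492] 0.12088059962174959
exp tip [ 0.60382251 -0.15897256  0.14391702] [325.22332447 208.38373286] [250.25891414 244.66943763]
[246.64406378 212.1649866 ]
200 159
```

```bash
python3 - <<'E'
from h import *
c=load('scene12')['img'].astype(int);o=load('scene4')['img'].astype(int)
d=np.abs(c-o).max(2)
print('scene diff cols 225..275')
for v in range(208,256): print(v,''.join('#' if x>30 else ('+' if x>14 else '.') for x in d[v,220:280]), c[v,240:256:2].max(1).tolist())
w=load('wrist12')['img'].astype(int).max(2)
for v in range(195,255,3): print(v,w[v,308:344:2].tolist())
E
```

```text
scene diff cols 225..275
208 ##########++#+.+#############+##.########................... [34, 47, 48, 42, 97, 181, 127, 38]
209 ###########...###############+.##########................... [39, 44, 45, 41, 86, 134, 171, 42]
210 ############++###############+#.++#######................... [36, 48, 49, 41, 109, 109, 158, 79]
211 ########+#####################+#.#+######................... [36, 47, 46, 42, 81, 162, 135, 116]
212 #######+#####################.#+#+.######................... [34, 41, 47, 45, 36, 182, 105, 135]
213 ##########.###################++++.#####.................... [35, 38, 48, 47, 38, 155, 112, 139]
214 #########+..##################.#+#.#####.................... [35, 35, 48, 47, 38, 131, 120, 135]
215 ########+..+###################..#+#####.................... [34, 35, 47, 49, 41, 98, 130, 112]
216 #######+....####################.#####...................... [35, 34, 48, 48, 44, 70, 141, 85]
217 #######......###################.####....................... [36, 37, 49, 45, 41, 61, 134, 54]
218 #######.....+###################++##+....................... [36, 34
[... 4936 characters left out ...]
3]
231 [176, 176, 176, 176, 176, 176, 116, 81, 88, 102, 109, 167, 171, 171, 173, 173, 174, 173]
234 [177, 176, 175, 176, 176, 176, 101, 80, 88, 102, 108, 167, 172, 171, 172, 174, 174, 175]
237 [174, 174, 174, 175, 176, 175, 102, 81, 90, 102, 108, 166, 172, 172, 173, 173, 174, 173]
240 [170, 169, 169, 174, 174, 173, 103, 80, 89, 102, 107, 162, 167, 170, 168, 168, 170, 169]
243 [30, 28, 36, 118, 82, 79, 88, 93, 89, 95, 78, 76, 87, 110, 81, 30, 29, 28]
246 [29, 30, 34, 75, 81, 96, 104, 104, 98, 77, 78, 88, 100, 103, 77, 30, 27, 28]
249 [29, 29, 41, 77, 84, 96, 107, 111, 128, 84, 79, 89, 100, 108, 110, 28, 27, 27]
252 [28, 29, 44, 78, 84, 97, 107, 112, 165, 95, 79, 88, 100, 108, 109, 33, 27, 31]
```

```bash
python3 - <<'E'
from h import *
s=robot.observe();T=s['tool_pos'];R=s['orientation'];w=load('wrist12');c=load('scene12')
p,r=tri((w,(324.8,200.5)),(c,(245.0,243.3)));print(p,r,'tool',R.T@(p-T)*1000)
# leg points: wrist row 237 col 324.9 ; scene col 245.2 row 229
q=T+R@np.array([.004,0,-.02]);print(proj(w,q),proj(c,q))
for z in(-.025,-.01,0,.01,.02,.025):
  for x in (.002,.004,.006,.008,.010): print(z,x,proj(w,T+R@[x,0,z]).round(1),proj(c,T+R@[x,0,z]).round(1))
E
```

```text
[ 0.59714467 -0.16105452  0.14585154] [1.4709118632691343, 1.4709118632689961] tool [ 9.85099882 -1.4291137  23.07853389]
[325.29447917 234.47316668] [246.3355385  223.61111518]
-0.025 0.002 [325.3 242.1] [247.1 221.6]
-0.025 0.004 [325.3 238.4] [245.9 221.2]
-0.025 0.006 [325.3 234.7] [244.8 220.7]
-0.025 0.008 [325.3 231. ] [243.7 220.3]
-0.025 0.01 [325.3 227.2] [242.6 219.8]
-0.01 0.002 [325.3 230.7] [248.2 228.8]
-0.01 0.004 [325.3 227.2] [247.1 228.4]
-0.01 0.006 [325.3 223.8] [246.  227.9]
-0.01 0.008 [325.3 220.3] [244.9 227.5]
-0.01 0.01 [325.3 216.8] [243.8 227. ]
0 0.002 [325.3 224. ] [249.  233.5]
0 0.004 [325.3 220.7] [247.9 233.1]
0 0.006 [325.3 217.4] [246.8 232.6]
0 0.008 [325.3 214.1] [245.7 232.2]
0 0.01 [325.3 210.7] [244.6 231.7]
0.01 0.002 [325.2 217.9] [249.7 238.1]
0.01 0.004 [325.2 214.8] [248.6 237.7]
0.01 0.006 [325.2 211.6] [247.5 237.2]
0.01 0.008 [325.3 208.5] [246.4 236.8]
0.01 0.01 [325.3 205.3] [245.3 236.3]
0.02 0.002 [325.2 212.4] [250.4 242.7]
0.02 0.004 [325.2 209.4] [249.4 242.2]
0.02 0.006 [325.2 206.4] [248.3 241.8]
0.02 0.008 [325.2 203.3] [247.2 241.3]
0.02 0.01 [325.2 200.3] [246.1 240.9]
0.025 0.002 [325.2 209.9] [250.8 244.9]
0.025 0.004 [325.2 206.9] [249.7 244.4]
0.025 0.006 [325.2 203.9] [248.6 244. ]
0.025 0.008 [325.2 201. ] [247.6 243.5]
0.025 0.01 [325.2 197.9] [246.5 243.1]
```

Request:
send_rows(
  steps=[
    [[-1, 0.1, 1.7, 0, 0.17], [-1, 0.3, 3.5, 0, 0.34], [-1, 0.4, 5.2, 0, 0.51], [-1, 0.5, 6.9, 0, 0.68], [-1, 0.7, 8.7, 0, 0.85], [-1, 0.8, 10.4, 0, 1.02], [-1, 0.9, 12.1, 0, 1.19], [-1, 1.1, 13.9, 0, 1.36], [-1, 1.2, 15.6, 0, 1.53], [-1, 1.3, 17.3, 0, 1.7], [-1, 1.5, 19, 0, 1.87], [-1, 1.6, 20.7, 0, 2.04], [-1, 1.7, 22.5, 0, 2.21], [-1, 1.9, 24.2, 0, 2.38], [-1, 2.0, 26, 0, 2.55], [-1, 2.1, 27.7, 0, 2.72], [-1, 2.3, 29.4, 0, 2.89], [-1, 2.4, 31.1, 0, 3.06], [-1, 2.4, 31.1, 0, 3.105], [-1, 2.4, 31.1, 0, 3.105]],
  ],
  force=60,
)

```text
time_s: 19.0
tool_pos: [0.5538, 0.1473, 0.1694]
orientation: [[0.991, 0.134, -0.001], [0.134, -0.991, -0.001], [-0.001, 0.001, -1.0]]
force: [0.0, -1.0, -0.0]
finger_gap: 0.12
```

Request:
send_rows(
  steps=[
    [[-1, 0, 0, 2, 0], [-1, 0, 0, 4, 0], [-1, 0, 0, 5, 0], [-1, 0, 0, 5, 0], [-1, 0, 0, 5, 0]],
  ],
)

```text
time_s: 19.62
tool_pos: [0.5545, 0.1482, 0.1201]
orientation: [[0.991, 0.132, 0.001], [0.132, -0.991, 0.0], [0.001, 0.0, -1.0]]
force: [-0.0, -0.0, -0.7]
finger_gap: 0.12
```

```bash
python3 - <<'E'
from h import *
for n in('wrist','scene','top'): keep(grab(n),n+'13')
s=robot.observe();T=s['tool_pos'];R=s['orientation'];w=load('wrist13')
print(T,R.round(3).tolist(),s['force'],s['finger_gap'],s['joint_pos'].round(2))
tip=T+R@np.array([.0085,0,.0245]);print('tip',tip,proj(w,tip).round(1));H=np.array([.566,.1507,.075])
bx=np.array([.991,.132,0]);by=np.array([-.132,.991,0]);ez=np.array([0,0,1])
print('d bracket',[(tip-H)@e*1000 for e in(bx,by,ez)],'mouth px',proj(w,H-.0043*bx+.009*ez).round(1),'axis',proj(w,H).round(1))
g=w['img'].astype(int).max(2)
u,v=proj(w,tip).astype(int)
for r in range(v-30,v+30,2): print(r,g[r,u-24:u+24:2].tolist())
E
```

```text
[0.55446814 0.14843976 0.12035423] [[0.991, 0.133, 0.001], [0.133, -0.991, 0.0], [0.001, -0.0, -1.0]] [-0.16944259  0.20881385 -0.00616012] 0.12069136493127397 [-0.92  0.66  0.82  1.85 -0.61  0.91 -1.25]
tip [0.56291617 0.14957546 0.09586258] [323.6 208.6]
d bracket [np.float64(-3.2045179889092266), np.float64(-0.707357948656544), np.float64(20.86257601870592)] mouth px [322.6 204.6] axis [322.7 194.7]
178 [169, 169, 169, 171, 170, 171, 171, 172, 172, 171, 173, 171, 171, 218, 222, 222, 222, 224, 223, 222, 223, 156, 61, 62]
180 [170, 170, 170, 171, 168, 168, 167, 166, 166, 169, 165, 165, 165, 200, 214, 206, 203, 206, 205, 205, 205, 149, 104, 100]
182 [172, 176, 183, 180, 179, 176, 175, 171, 168, 159, 179, 179, 179, 179, 178, 180, 181, 180, 181, 180, 181, 179, 178, 173]
184 [183, 202, 208, 203, 202, 201, 199, 197, 194, 192, 203, 205, 203, 200, 195, 199, 199, 199, 199, 199, 199, 198, 199, 193]
186 [207, 211, 210, 209, 210, 208, 207, 205, 204, 206, 203, 202, 200, 197, 199, 206, 207, 206, 205, 207, 205, 206, 206, 201]
188 [211, 213, 214, 214, 215, 214, 213, 213, 213, 198, 148, 137, 126, 1
[... 2345 characters left out ...]
 174, 172, 176, 175, 163, 135, 139, 204, 208, 207, 207, 207, 202, 216, 141]
228 [168, 168, 168, 169, 170, 170, 172, 173, 174, 173, 173, 176, 174, 164, 136, 151, 206, 205, 206, 206, 204, 203, 194, 171]
230 [169, 168, 170, 169, 169, 170, 170, 172, 173, 173, 172, 175, 173, 163, 135, 153, 211, 211, 212, 211, 209, 208, 217, 214]
232 [168, 170, 169, 168, 170, 171, 171, 172, 173, 172, 172, 176, 173, 163, 136, 137, 217, 208, 206, 205, 205, 213, 221, 217]
234 [168, 169, 168, 168, 170, 171, 172, 172, 173, 171, 171, 176, 173, 163, 137, 138, 223, 220, 215, 213, 216, 222, 221, 218]
236 [167, 167, 167, 167, 168, 170, 171, 171, 172, 172, 170, 177, 173, 163, 136, 131, 210, 210, 211, 207, 210, 209, 208, 206]
```

```bash
python3 - <<'E'
from h import *
s=robot.observe();T=s['tool_pos'];R=s['orientation'];w=load('wrist13');print(T)
def off(n,T,R):
    f=load(n);Rc=np.array(f['R']);c=-Rc.T@f['t'];return (R.T@(c-T)*1000).round(1),(Rc@R).round(3)[2],(Rc@R).round(3)[0]
print(off('wrist13',T,R))
print(off('wrist12',np.array([.60686,-.15869,.16891]),np.array([[-.995,-.096,0],[-.096,.995,0],[0,0,-1]])))
c=load('scene13')['img'].astype(int);o=load('scene3')['img'].astype(int)
sc=load('scene13');tip=T+R@np.array([.0085,0,.0245]);u,v=proj(sc,tip).round().astype(int);print(u,v,proj(sc,tip))
g=c.max(2)
for r in range(v-22,v+12): print(r,g[r,u-14:u+16].tolist())
E
```

```text
[0.55446814 0.14843976 0.12035423]
(array([  76.4,    0.4, -178.4]), array([-0.287,  0.001,  0.958]), array([ 0.   ,  1.   , -0.001]))
(array([  71.4,   -0.3, -179.9]), array([-0.287, -0.   ,  0.958]), array([0.   , 1.   , 0.001]))
336 157 [336.42271073 156.98214669]
135 [135, 138, 96, 74, 38, 38, 30, 30, 35, 32, 32, 33, 41, 40, 119, 51, 26, 36, 31, 33, 32, 31, 29, 37, 35, 34, 35, 38, 39, 38]
136 [134, 135, 139, 120, 99, 101, 71, 78, 37, 34, 31, 32, 41, 49, 109, 67, 28, 28, 29, 31, 32, 28, 33, 35, 31, 34, 35, 36, 33, 34]
137 [133, 134, 132, 135, 136, 138, 123, 121, 100, 96, 44, 44, 45, 62, 103, 82, 24, 30, 28, 28, 32, 33, 36, 35, 37, 36, 35, 36, 35, 38]
138 [134, 132, 133, 134, 133, 135, 134, 137, 139, 143, 62, 66, 107, 61, 98, 79, 29, 27, 33, 32, 31, 32, 29, 37, 34, 33, 37, 34, 37, 38]
139 [135, 133, 132, 133, 134, 135, 136, 135, 135, 140, 63, 68, 136, 63, 89, 93, 29, 31, 30, 33, 30, 32, 36, 35, 33, 35, 34, 35, 36, 36]
140 [133, 133, 132, 134, 132, 134, 134, 134, 136, 141, 67, 56, 114, 69, 84, 107, 26, 32, 32, 30, 32, 33, 34, 36, 36, 37, 34, 34, 38, 36]
141 [133, 133, 133, 134, 132,
[... 3267 characters left out ...]
 69, 72, 75, 72, 69, 75, 74, 80, 101, 97, 102, 128, 152, 181, 185, 181, 120, 143, 173, 147, 128, 113, 132, 133, 131, 133, 133, 131, 133]
165 [42, 50, 58, 65, 69, 71, 75, 72, 73, 72, 71, 79, 94, 115, 144, 149, 166, 160, 182, 158, 128, 111, 121, 133, 133, 133, 132, 134, 132, 132]
166 [140, 106, 49, 39, 50, 59, 61, 67, 70, 74, 73, 75, 72, 69, 69, 82, 118, 138, 135, 145, 105, 115, 134, 133, 131, 133, 132, 132, 130, 130]
167 [189, 166, 140, 140, 108, 52, 53, 45, 53, 61, 66, 69, 76, 75, 72, 71, 70, 72, 81, 111, 83, 115, 114, 134, 133, 132, 133, 132, 132, 132]
168 [178, 182, 182, 189, 167, 139, 142, 107, 108, 52, 41, 53, 62, 63, 67, 74, 73, 74, 74, 75, 74, 80, 80, 125, 134, 134, 134, 131, 131, 132]
```

Request:
send_rows(
  steps=[
    [[-1, -0.3, -0.09, 0, 0], [-1, -0.6, -0.09, 0.3, 0], [-1, -0.6, -0.09, 0.6, 0], [-1, -0.6, -0.09, 0.6, 0], [-1, -0.6, -0.09, 0.6, 0]],
  ],
)

```text
time_s: 20.4
tool_pos: [0.5481, 0.1484, 0.1138]
orientation: [[0.991, 0.132, 0.0], [0.132, -0.991, -0.0], [0.0, 0.0, -1.0]]
force: [-0.1, -0.3, -0.7]
finger_gap: 0.121
```

```bash
cat >> h.py <<'E'
HR=np.array([.5635,.1511,.075]);BX=np.array([.991,.132,0]);BY=np.array([-.132,.991,0]);EZ=np.array([0,0,1.])
HC=np.array([.566,.1507,.075])
def stat(tx=.0108,tz=.0245):
    s=robot.observe();T=s['tool_pos'];R=s['orientation'];tip=T+R@np.array([tx,0,tz]);d=tip-HR
    print('t',s['time_s'],'tip rel hole mm (bx,by,z)',(np.array([d@BX,d@BY,d[2]])*1000).round(1),'F bx,by,z',np.array([s['force']@BX,s['force']@BY,s['force'][2]]).round(1),'gap',round(s['finger_gap'],3)); return T,R
E
python3 - <<'E'
from h import *
keep(grab('wrist'),'wrist14');T,R=stat();w=load('wrist14');g=w['img'].astype(int)
tip=HC-.0043*BX+.0145*EZ;print('expect tip px',proj(w,tip),'mouth',proj(w,HC-.0043*BX+.009*EZ),'axis',proj(w,HC))
g=g.max(2)
for r in range(176,232,2): print(r,g[r,300:350:2].tolist())
E
```

```text
t 20.45 tip rel hole mm (bx,by,z) [-4.8 -0.7 14.4] F bx,by,z [ 0.5  0.5 -0.9] gap 0.118
expect tip px [324.13026229 200.78035202] mouth [324.13442668 198.27670949] axis [324.14395946 188.25991852]
176 [174, 191, 197, 194, 192, 190, 189, 187, 184, 179, 193, 194, 195, 191, 189, 191, 192, 193, 191, 192, 192, 191, 191, 191, 157]
178 [197, 211, 210, 207, 207, 205, 204, 203, 199, 201, 209, 208, 209, 205, 203, 201, 201, 201, 202, 201, 201, 201, 201, 201, 178]
180 [211, 213, 211, 210, 214, 211, 211, 209, 209, 208, 182, 175, 171, 168, 170, 211, 212, 212, 211, 211, 212, 211, 211, 211, 202]
182 [212, 214, 216, 216, 217, 216, 216, 215, 216, 213, 144, 131, 118, 109, 122, 213, 213, 214, 213, 213, 213, 213, 213, 213, 204]
184 [214, 217, 220, 221, 221, 220, 219, 220, 220, 219, 207, 200, 198, 194, 198, 220, 221, 221, 221, 220, 221, 221, 221, 221, 216]
186 [215, 214, 218, 219, 219, 218, 218, 218, 217, 221, 223, 222, 221, 221, 223, 225, 225, 225, 225, 225, 225, 225, 225, 225, 220]
188 [214, 213, 213, 215, 216, 217, 218, 216, 216, 218, 219, 219, 219, 221, 222, 223, 224, 224, 224, 224, 223, 224, 224, 224
[... 2021 characters left out ...]
6, 216, 180, 205, 208, 208, 207, 177, 201, 216, 77]
222 [168, 168, 169, 169, 172, 173, 172, 173, 173, 173, 163, 178, 170, 152, 118, 211, 204, 206, 208, 208, 208, 206, 181, 218, 90]
224 [169, 168, 168, 168, 170, 170, 172, 172, 173, 174, 165, 178, 170, 151, 119, 214, 205, 207, 206, 206, 205, 204, 195, 221, 119]
226 [168, 169, 169, 167, 169, 170, 171, 171, 173, 173, 167, 179, 169, 150, 118, 214, 210, 210, 211, 210, 209, 208, 207, 220, 154]
228 [168, 169, 167, 169, 169, 170, 171, 172, 172, 170, 169, 179, 169, 150, 119, 216, 219, 208, 205, 204, 204, 205, 219, 220, 197]
230 [168, 169, 167, 169, 169, 171, 170, 171, 171, 171, 171, 178, 168, 151, 120, 217, 223, 220, 216, 211, 214, 220, 221, 221, 219]
```

Request:
send_rows(
  steps=[
    [[-1, 0, -0.03, 0.2, 0], [-1, 0, -0.03, 0.4, 0], [-1, 0, -0.03, 0.5, 0], [-1, 0.04, -0.03, 0.6, 0], [-1, 0.08, -0.03, 0.7, 0], [-1, 0.08, -0.03, 0.7, 0]],
  ],
)

```text
time_s: 21.2
tool_pos: [0.5487, 0.1488, 0.1068]
orientation: [[0.991, 0.132, -0.0], [0.132, -0.991, -0.0], [-0.0, 0.0, -1.0]]
force: [-0.2, 0.4, -0.5]
finger_gap: 0.117
```

```bash
python3 - <<'E'
from h import *
stat()
E
```

```text
t 21.2 tip rel hole mm (bx,by,z) [-4.1 -0.3  7.3] F bx,by,z [-0.1  0.5 -0.5] gap 0.117
```

Request:
send_rows(
  steps=[
    [[-1, 0.04, 0, 0.1, 0], [-1, 0.09, 0, 0.2, 0], [-1, 0.09, 0, 0.2, 0]],
  ],
)

```text
time_s: 21.58
tool_pos: [0.5494, 0.1489, 0.1046]
orientation: [[0.991, 0.132, -0.0], [0.132, -0.991, -0.0], [-0.0, 0.0, -1.0]]
force: [-0.8, -0.2, -0.5]
finger_gap: 0.12
```

```bash
python3 - <<'E'
from h import *
keep(grab('wrist'),'wrist15');stat();w=load('wrist15');g=w['img'].astype(int).max(2);print('axis',proj(w,HC))
for r in range(172,206,2): print(r,g[r,306:344:2].tolist())
E
```

```text
t 21.625 tip rel hole mm (bx,by,z) [-3.5 -0.3  5.2] F bx,by,z [-1.  -0.1 -2.1] gap 0.119
axis [324.70030222 193.99942046]
172 [172, 171, 171, 171, 173, 173, 175, 174, 174, 173, 207, 221, 221, 223, 223, 223, 223, 223, 223]
174 [172, 172, 171, 171, 173, 174, 173, 174, 173, 173, 206, 222, 222, 222, 223, 223, 224, 223, 224]
176 [171, 172, 171, 172, 172, 172, 173, 172, 173, 170, 207, 222, 222, 222, 223, 223, 223, 222, 223]
178 [167, 166, 166, 166, 166, 166, 167, 167, 166, 165, 193, 210, 215, 204, 205, 204, 205, 203, 204]
180 [176, 173, 172, 170, 168, 166, 160, 176, 177, 177, 176, 176, 172, 177, 177, 177, 176, 176, 177]
182 [200, 199, 198, 196, 194, 192, 179, 200, 200, 201, 198, 195, 191, 197, 196, 197, 196, 197, 196]
184 [208, 209, 208, 205, 204, 202, 192, 211, 212, 212, 208, 206, 203, 204, 204, 203, 203, 203, 204]
186 [213, 214, 213, 212, 210, 209, 210, 177, 165, 159, 153, 153, 204, 214, 213, 213, 213, 213, 212]
188 [218, 218, 218, 217, 217, 217, 215, 152, 134, 123, 114, 110, 203, 213, 214, 214, 214, 214, 214]
190 [221, 221, 220, 220, 221, 220, 220, 213, 206, 204, 201, 201, 218, 222, 222, 221, 221, 222, 221]
192 [219, 219, 218, 219, 219, 217, 220, 224, 223, 222, 221, 223, 224, 225, 226, 225, 226, 226, 225]
194 [215, 216, 217, 218, 217, 215, 217, 221, 219, 219, 220, 222, 224, 224, 225, 224, 224, 224, 224]
196 [213, 215, 216, 215, 215, 213, 214, 215, 213, 215, 216, 217, 216, 215, 215, 216, 215, 215, 215]
198 [209, 210, 209, 208, 209, 210, 210, 211, 214, 213, 208, 198, 205, 207, 207, 206, 206, 207, 206]
200 [196, 197, 196, 196, 197, 199, 195, 212, 205, 182, 168, 175, 193, 199, 199, 199, 199, 199, 199]
202 [178, 179, 182, 185, 183, 185, 181, 174, 177, 169, 152, 129, 180, 187, 188, 186, 187, 188, 187]
204 [161, 165, 166, 169, 171, 173, 161, 174, 178, 169, 152, 125, 160, 170, 171, 170, 171, 170, 171]
```

Request:
send_rows(
  steps=[
    [[-1, 0.05, 0, 0, 0], [-1, 0.1, 0, 0, 0], [-1, 0.15, 0, 0.02, 0], [-1, 0.15, 0, 0.02, 0]],
  ],
)

```text
time_s: 22.12
tool_pos: [0.5505, 0.149, 0.1045]
orientation: [[0.991, 0.132, -0.001], [0.132, -0.991, -0.0], [-0.001, -0.0, -1.0]]
force: [-4.7, -0.6, 0.6]
finger_gap: 0.117
```

```bash
python3 - <<'E'
from h import *
stat()
E
```

```text
t 22.125 tip rel hole mm (bx,by,z) [-2.4 -0.3  5. ] F bx,by,z [-4.8  0.1  0.6] gap 0.117
```

Request:
send_rows(
  steps=[
    [[-1, 0.05, 0, 0.01, 0], [-1, 0.1, 0, 0.02, 0], [-1, 0.15, 0, 0.03, 0], [-1, 0.15, 0, 0.03, 0]],
  ],
)

```text
time_s: 22.62
tool_pos: [0.5517, 0.1492, 0.1041]
orientation: [[0.991, 0.132, -0.002], [0.132, -0.991, -0.0], [-0.002, -0.0, -1.0]]
force: [-5.4, -0.1, 1.4]
finger_gap: 0.121
```

```bash
python3 - <<'E'
from h import *
keep(grab('wrist'),'wrist16');stat();w=load('wrist16');g=w['img'].astype(int).max(2);print('axis',proj(w,HC))
for r in range(172,212,2): print(r,g[r,306:344:2].tolist())
E
```

```text
t 22.675 tip rel hole mm (bx,by,z) [-1.2 -0.3  4.6] F bx,by,z [-4.3 -0.2  2.2] gap 0.116
axis [324.69318884 197.63497134]
172 [175, 172, 173, 173, 174, 175, 174, 174, 175, 173, 208, 222, 222, 222, 223, 224, 224, 222, 223]
174 [173, 173, 172, 173, 175, 175, 175, 174, 174, 172, 207, 222, 222, 222, 223, 223, 223, 223, 224]
176 [172, 171, 171, 172, 173, 173, 175, 175, 174, 173, 208, 221, 222, 222, 223, 223, 224, 223, 224]
178 [171, 171, 171, 171, 172, 172, 173, 173, 173, 172, 206, 221, 222, 223, 224, 223, 224, 222, 223]
180 [172, 171, 170, 172, 172, 172, 171, 171, 172, 171, 207, 223, 221, 222, 223, 223, 224, 222, 223]
182 [165, 163, 162, 161, 160, 158, 161, 166, 166, 166, 187, 201, 208, 202, 202, 202, 202, 201, 202]
184 [179, 178, 176, 174, 172, 169, 166, 180, 182, 181, 180, 177, 168, 179, 179, 179, 179, 179, 180]
186 [199, 199, 197, 195, 194, 192, 183, 202, 205, 204, 201, 197, 192, 196, 197, 196, 197, 196, 197]
188 [208, 210, 207, 205, 204, 203, 196, 182, 174, 171, 166, 165, 200, 207, 208, 208, 208, 207, 208]
190 [214, 214, 214, 215, 214, 214, 213, 151, 134, 122, 112, 109, 202, 213, 214
[... 321 characters left out ...]

198 [216, 217, 220, 219, 219, 217, 217, 219, 218, 219, 221, 221, 221, 219, 220, 219, 219, 220, 219]
200 [214, 214, 214, 214, 214, 216, 214, 215, 216, 215, 214, 205, 212, 213, 212, 212, 212, 212, 213]
202 [206, 205, 203, 204, 203, 206, 202, 196, 193, 180, 167, 166, 203, 207, 207, 206, 207, 206, 207]
204 [191, 192, 193, 195, 194, 195, 192, 167, 175, 168, 151, 129, 193, 199, 199, 199, 200, 200, 199]
206 [175, 178, 181, 184, 186, 187, 182, 169, 177, 168, 150, 125, 181, 187, 186, 186, 186, 187, 187]
208 [160, 163, 164, 167, 171, 171, 160, 169, 177, 170, 149, 115, 160, 169, 168, 168, 168, 168, 169]
210 [130, 135, 135, 139, 142, 145, 134, 155, 176, 167, 149, 117, 135, 143, 143, 142, 142, 142, 143]
```

Request:
send_rows(
  steps=[
    [[-1, 0.06, 0, 0.02, 0], [-1, 0.12, 0, 0.04, 0], [-1, 0.18, 0, 0.06, 0], [-1, 0.2, 0, 0.08, 0], [-1, 0.2, 0, 0.08, 0]],
  ],
)

```text
time_s: 23.3
tool_pos: [0.5536, 0.1495, 0.1033]
orientation: [[0.991, 0.132, -0.002], [0.132, -0.991, -0.0], [-0.002, -0.0, -1.0]]
force: [-5.7, -0.6, 2.6]
finger_gap: 0.12
```

```bash
python3 - <<'E'
from h import *
keep(grab('wrist'),'wrist17');stat();w=load('wrist17');g=w['img'].astype(int).max(2);print('axis',proj(w,HC))
for r in range(182,222,2): print(r,g[r,314:336:2].tolist())
E
```

```text
t 23.35 tip rel hole mm (bx,by,z) [ 0.8 -0.3  3.8] F bx,by,z [-5.4  0.4  2.4] gap 0.117
axis [324.68374631 200.87419176]
182 [172, 171, 172, 172, 173, 171, 208, 222, 222, 223, 223]
184 [170, 169, 170, 171, 173, 172, 205, 221, 221, 221, 222]
186 [151, 149, 153, 165, 165, 165, 170, 173, 188, 174, 173]
188 [180, 179, 176, 176, 173, 170, 167, 164, 174, 185, 184]
190 [201, 202, 188, 151, 134, 124, 115, 112, 189, 201, 200]
192 [213, 213, 211, 202, 196, 195, 194, 194, 208, 213, 215]
194 [215, 212, 214, 217, 216, 215, 215, 217, 217, 219, 220]
196 [217, 216, 216, 218, 218, 217, 219, 221, 222, 222, 221]
198 [221, 219, 220, 221, 222, 223, 224, 222, 223, 223, 222]
200 [218, 219, 220, 221, 222, 220, 215, 207, 221, 221, 220]
202 [215, 214, 213, 157, 181, 181, 176, 160, 214, 218, 218]
204 [208, 208, 205, 155, 176, 169, 150, 129, 207, 212, 212]
206 [204, 206, 201, 157, 178, 168, 151, 126, 199, 206, 206]
208 [197, 197, 191, 156, 177, 170, 151, 119, 192, 196, 197]
210 [179, 181, 177, 152, 176, 169, 150, 121, 176, 181, 182]
212 [162, 167, 152, 139, 176, 168, 150, 122, 158, 159, 161]
214 [139, 144, 130, 137, 176, 168, 149, 117, 125, 133, 132]
216 [132, 132, 140, 160, 177, 168, 150, 117, 171, 152, 153]
218 [170, 169, 168, 161, 177, 169, 151, 125, 216, 221, 221]
220 [170, 170, 170, 161, 177, 170, 151, 126, 218, 223, 222]
```

Request:
send_rows(
  steps=[
    [[-1, 0, 0, 0.1, 0], [-1, 0, 0, 0.2, 0], [-1, 0, 0, 0.3, 0], [-1, 0, 0, 0.4, 0], [-1, 0, 0, 0.4, 0]],
  ],
)

```text
time_s: 23.98
tool_pos: [0.5538, 0.1494, 0.0992]
orientation: [[0.991, 0.132, -0.001], [0.132, -0.991, -0.0], [-0.002, 0.0, -1.0]]
force: [-6.0, -1.1, 0.9]
finger_gap: 0.12
```

```bash
python3 - <<'E'
from h import *
stat()
E
```

```text
t 23.975 tip rel hole mm (bx,by,z) [ 1.  -0.4 -0.3] F bx,by,z [-6.1 -0.3  0.9] gap 0.12
```

Request:
send_rows(
  steps=[
    [[-1, 0, 0, 0.15, 0], [-1, 0, 0, 0.3, 0], [-1, 0, 0, 0.45, 0], [-1, 0, 0, 0.6, 0], [-1, 0, 0, 0.6, 0]],
  ],
)

```text
time_s: 24.6
tool_pos: [0.5542, 0.1495, 0.0933]
orientation: [[0.991, 0.132, -0.001], [0.132, -0.991, -0.0], [-0.001, 0.0, -1.0]]
force: [-3.7, -0.9, -0.5]
finger_gap: 0.122
```

```bash
python3 - <<'E'
from h import *
keep(grab('wrist'),'wrist18');stat();w=load('wrist18');g=w['img'].astype(int).max(2);print('axis',proj(w,HC))
for r in range(186,230,2): print(r,g[r,314:336:2].tolist())
E
```

```text
t 24.65 tip rel hole mm (bx,by,z) [ 1.4 -0.3 -6.2] F bx,by,z [-4.7 -0.  -0.6] gap 0.118
axis [324.69205319 206.6358454 ]
186 [172, 171, 172, 172, 173, 172, 206, 222, 221, 223, 223]
188 [172, 171, 171, 173, 173, 172, 207, 222, 222, 222, 223]
190 [155, 152, 158, 163, 163, 164, 186, 202, 212, 203, 203]
192 [167, 165, 153, 175, 175, 175, 173, 169, 172, 170, 170]
194 [187, 187, 180, 159, 149, 145, 138, 135, 175, 191, 192]
196 [206, 207, 202, 160, 150, 140, 137, 132, 191, 204, 205]
198 [213, 212, 210, 213, 212, 211, 209, 210, 211, 216, 215]
200 [214, 211, 215, 217, 216, 215, 216, 218, 219, 221, 220]
202 [218, 215, 217, 219, 217, 218, 220, 221, 223, 222, 221]
204 [220, 219, 221, 221, 222, 224, 224, 222, 224, 221, 222]
206 [218, 219, 220, 220, 221, 219, 213, 206, 220, 221, 221]
208 [215, 214, 212, 156, 178, 179, 173, 160, 213, 217, 217]
210 [209, 207, 204, 155, 176, 169, 150, 121, 205, 213, 213]
212 [205, 208, 200, 149, 177, 168, 151, 123, 199, 205, 205]
214 [200, 201, 191, 151, 176, 169, 151, 121, 187, 200, 198]
216 [183, 185, 178, 153, 177, 168, 151, 120, 172, 183, 185]
218 [168, 170, 159, 150, 176, 169, 151, 122, 157, 166, 166]
220 [148, 151, 132, 147, 177, 169, 150, 121, 130, 139, 139]
222 [122, 123, 141, 163, 178, 169, 151, 116, 170, 133, 132]
224 [168, 168, 167, 164, 178, 169, 150, 118, 214, 220, 220]
226 [170, 170, 171, 166, 178, 169, 151, 119, 215, 223, 223]
228 [170, 170, 171, 168, 179, 169, 149, 120, 216, 222, 223]
```

Request:
send_rows(
  steps=[
    [[-1, -0.03, 0, 0.15, 0], [-1, -0.06, 0, 0.3, 0], [-1, -0.06, 0, 0.45, 0], [-1, -0.06, 0, 0.6, 0], [-1, -0.06, 0, 0.6, 0]],
  ],
)

```text
time_s: 25.28
tool_pos: [0.5538, 0.1495, 0.0876]
orientation: [[0.991, 0.132, -0.0], [0.132, -0.991, 0.0], [-0.0, -0.0, -1.0]]
force: [-4.9, -0.5, 1.3]
finger_gap: 0.119
```

```bash
python3 - <<'E'
from h import *
stat()
E
```

```text
t 25.275 tip rel hole mm (bx,by,z) [  0.9  -0.3 -11.9] F bx,by,z [-4.9  0.1  1.3] gap 0.119
```

Request:
send_rows(
  steps=[
    [[-1, 0, 0, 0.15, 0], [-1, 0, 0, 0.3, 0], [-1, 0, 0, 0.45, 0], [-1, 0, 0, 0.45, 0]],
  ],
)

```text
time_s: 25.78
tool_pos: [0.554, 0.1495, 0.0832]
orientation: [[0.991, 0.132, 0.0], [0.132, -0.991, 0.0], [0.0, -0.0, -1.0]]
force: [-4.4, -1.2, 1.0]
finger_gap: 0.119
```

```bash
python3 - <<'E'
from h import *
stat()
E
```

```text
t 25.775 tip rel hole mm (bx,by,z) [  1.2  -0.3 -16.3] F bx,by,z [-4.6 -0.6  1. ] gap 0.119
```

Request:
send_rows(
  steps=[
    [[-1, 0, 0, 0.1, 0], [-1, 0, 0, 0.2, 0], [-1, 0, 0, 0.3, 0], [-1, 0, 0, 0.3, 0]],
  ],
)

```text
time_s: 26.28
tool_pos: [0.5541, 0.1495, 0.0798]
orientation: [[0.991, 0.132, 0.0], [0.132, -0.991, -0.0], [0.0, 0.0, -1.0]]
force: [-1.8, -0.9, -3.5]
finger_gap: 0.124
```

```bash
python3 - <<'E'
from h import *
for n in('wrist','scene'): keep(grab(n),n+'19')
stat()
a=load('wrist12')['img'].astype(int).max(2);b=load('wrist19')['img'].astype(int).max(2)
for r in range(236,300,4): print(r,a[r,310:342:2].tolist(),b[r,310:342:2].tolist())
print('axis',proj(load('wrist19'),HC))
E
```

```text
t 26.375 tip rel hole mm (bx,by,z) [  1.2  -0.3 -19.7] F bx,by,z [-2.9  0.1 -3.4] gap 0.121
236 [175, 174, 176, 177, 175, 102, 81, 90, 101, 109, 167, 173, 172, 172, 173, 174] [170, 170, 170, 170, 170, 174, 179, 169, 150, 116, 213, 222, 223, 223, 222, 220]
240 [169, 169, 174, 174, 173, 103, 80, 89, 102, 107, 162, 167, 170, 168, 168, 170] [169, 168, 172, 171, 168, 172, 177, 166, 151, 115, 209, 221, 206, 166, 162, 164]
244 [28, 31, 87, 75, 81, 90, 95, 91, 89, 75, 78, 86, 95, 73, 31, 29] [43, 46, 152, 147, 139, 122, 118, 165, 152, 149, 142, 131, 116, 67, 44, 44]
248 [23, 38, 77, 83, 96, 106, 112, 114, 81, 78, 89, 101, 109, 105, 32, 29] [44, 78, 187, 195, 185, 169, 135, 94, 165, 191, 191, 178, 155, 92, 42, 44]
252 [29, 44, 78, 84, 97, 107, 112, 165, 95, 79, 88, 100, 108, 109, 33, 27] [43, 91, 187, 192, 185, 167, 135, 87, 171, 191, 191, 179, 158, 112, 46, 42]
256 [30, 51, 81, 99, 123, 140, 142, 153, 93, 83, 108, 129, 141, 137, 42, 29] [43, 111, 203, 213, 214, 190, 149, 102, 183, 209, 213, 208, 178, 125, 45, 44]
260 [27, 56, 81, 101, 123, 140, 148, 110, 81, 84, 108, 127, 143, 144, 41, 28] [
[... 832 characters left out ...]
3, 209, 214, 209, 179, 123, 44, 43]
284 [42, 65, 141, 185, 219, 215, 209, 166, 115, 152, 193, 218, 214, 198, 57, 26] [30, 129, 199, 206, 198, 172, 129, 141, 180, 203, 207, 194, 162, 115, 45, 41]
288 [41, 65, 140, 183, 218, 215, 208, 167, 114, 154, 193, 219, 214, 196, 43, 29] [34, 109, 199, 206, 198, 172, 130, 141, 180, 203, 206, 194, 161, 113, 44, 44]
292 [38, 59, 146, 189, 213, 215, 212, 166, 123, 162, 200, 214, 214, 194, 31, 27] [30, 79, 164, 170, 167, 135, 96, 141, 159, 167, 172, 160, 123, 83, 44, 42]
296 [48, 85, 160, 185, 213, 214, 190, 169, 167, 167, 201, 213, 212, 163, 34, 58] [35, 67, 165, 163, 151, 125, 129, 172, 168, 165, 158, 142, 118, 157, 44, 59]
axis [324.73350291 213.75877949]
```

Request:
send_rows(
  steps=[
    [[-1, 0, 0, 0.1, 0], [-1, 0, 0, 0.2, 0], [-1, 0, 0, 0.3, 0], [-1, 0, 0, 0.35, 0], [-1, 0, 0, 0.35, 0]],
  ],
)

```text
time_s: 27.0
tool_pos: [0.5544, 0.1496, 0.0766]
orientation: [[0.991, 0.132, 0.001], [0.132, -0.991, 0.0], [0.001, 0.0, -1.0]]
force: [-1.3, -0.4, -1.3]
finger_gap: 0.117
```

```bash
python3 - <<'E'
from h import *
stat()
E
```

```text
t 27.0 tip rel hole mm (bx,by,z) [  1.6  -0.3 -22.9] F bx,by,z [-1.3 -0.2 -1.3] gap 0.117
```

Request:
send_rows(
  steps=[
    [[-1, 0, 0, 0.05, 0], [-1, 0, 0, 0.1, 0], [-1, 0, 0, 0.15, 0], [-1, 0, 0, 0.15, 0]],
  ],
)

```text
time_s: 27.5
tool_pos: [0.5544, 0.1495, 0.0752]
orientation: [[0.991, 0.132, 0.001], [0.132, -0.991, 0.0], [0.001, 0.0, -1.0]]
force: [0.2, -0.0, -0.4]
finger_gap: 0.117
```

```bash
python3 - <<'E'
from h import *
stat()
E
```

```text
t 27.5 tip rel hole mm (bx,by,z) [  1.6  -0.3 -24.3] F bx,by,z [ 0.2 -0.1 -0.4] gap 0.117
```

Request:
send_rows(
  steps=[
    [[-0.4, 0, 0, 0, 0], [-0.4, 0, 0, 0, 0], [-0.4, 0, 0, 0, 0], [-0.4, 0, 0, 0, 0], [-0.4, 0, 0, 0, 0], [-0.4, 0, 0, -1, 0], [-0.4, 0, 0, -3, 0], [-0.4, 0, 0, -6, 0], [-0.4, 0, 0, -9, 0], [-0.4, 0, 0, -9, 0]],
  ],
)

```text
time_s: 28.75
tool_pos: [0.556, 0.1497, 0.1683]
orientation: [[0.991, 0.132, 0.005], [0.132, -0.991, 0.002], [0.005, -0.001, -1.0]]
force: [1.3, 0.8, -0.0]
finger_gap: 0.304
```

Request:
send_rows(
  steps=[
    [[0, -2, 0, -1, 0], [0, -4, 0, -1, 0], [0, -4, 0, -1, 0]],
  ],
)

```text
time_s: 29.12
tool_pos: [0.5131, 0.1443, 0.1749]
orientation: [[0.991, 0.133, -0.001], [0.133, -0.991, 0.001], [-0.001, -0.001, -1.0]]
force: [-0.2, -0.8, 0.2]
finger_gap: 0.501
```

```bash
python3 - <<'E'
from h import *
for n in('wrist','scene','top'): keep(grab(n),n+'20')
s=robot.observe();print(s['tool_pos'],s['force'],s['finger_gap'])
w=load('wrist20');c=load('scene20');t=load('top20')
print(proj(w,HC),proj(w,HC+.045*EZ),proj(c,HC),proj(t,HC))
def cr(f,X,k,W,H):
    u,v=proj(f,X);return cv2.warpAffine(f['img'],np.float32([[k,0,-u*k+W/2],[0,k,-v*k+H/2]]),(W,H),flags=cv2.INTER_CUBIC)
A=np.hstack([cr(w,HC+.02*EZ,4,400,600),np.vstack([cr(c,HC+.01*EZ,6,390,400),cr(t,HC,4,390,200)])])
cv2.imwrite('pics/fin.png',A)
E
```

```text
[0.51502634 0.14444595 0.17508592] [ 0.21517071  0.06521367 -0.90417116] 0.49797016842388314
[325.05461569 127.00777895] [325.13345081 132.57721265] [337.95662392 165.43123176] [265.14361508 224.14908027]
```

View pics/fin.png

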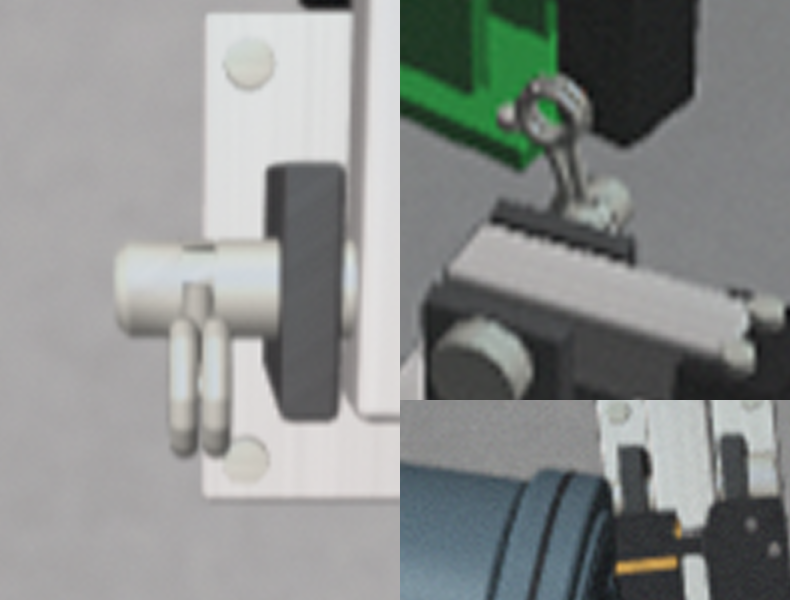

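```bash
python3 - <<'E'
from h import *
w=load('wrist20');c=load('scene20')
U=lambda f,X,k,W,H,x,y:proj(f,X)+np.array([x-W/2,y-H/2])/k
e,r=tri((w,U(w,HC+.02*EZ,4,400,600,200,388)),(c,U(c,HC+.01*EZ,6,390,400,155,108)));d=e-HC
print('eye rel hole',np.array([d@BX,d@BY,d[2]])*1000,r)
p=plane(w,U(w,HC+.02*EZ,4,400,600,200,388),.119)-HC;print('by plane z=119',p@BX*1000,p@BY*1000)
print('leg at mouth (z85)',[(q:=plane(w,U(w,HC+.02*EZ,4,400,600,198,y),.085)-HC)@BX*1000 for y in(282,310)], 'by',q@BY*1000)
E
```

```text
eye rel hole [-13.80443673  -0.23293517  43.63970979] [0.7516573676287547, 0.7516573676285361]
by plane z=119 -13.02983424895063 0.013242055409888815
leg at mouth (z85) [np.float64(2.58471977851869), np.float64(-2.850553953936932)] by 0.37750343497504174
```

```bash
python3 - <<'E'
from h import *
s=robot.observe();print(s['time_s'],s['force'])
print(robot.finish_job())
E
```

```text
29.275 [ 0.21517071  0.06521367 -0.90417116]
the job is handed in; nothing more can be done
None
```

The lock pin is home, the R-clip is through the cross-hole and round the shaft, and I handed the job in at 29.3 s. `finish_job` gives no verdict, so the result below rests on my own checks.

**Pin:** I pushed the head until the tool stopped moving while the force rose from about 4 N to 7 N. From above, the cross-hole then stood clear of the far cheek.

**Clip:** The pin was rolled about 0.44 rad, so I turned the clip half round to suit, entered the hole's mouth from the side and rolled the pin upright with the leg. Then I pressed it down. Logged forces stayed under about 7 N. Before release I felt the clip pull itself down, and the force then fell to near zero, which fits the bent leg snapping round.

**Last checks:**
- **Seating:** after release the clip stands through the hole and the gripper touches nothing. Two views put the eye about 45.6 mm from the hole's centre, where 45.2 mm is right.
- **Lean:** the straight leg leans about 0.20–0.22 rad. That is inside the 0.3 limit but not by much. I left it rather than nudge it.
- **Not measured:** I did not measure the bent leg's spring angle or the pin's slide directly. I saw no contact with the bystanders but did not re-measure their positions.

**What disagreed:**
- The finger tips sit about 30 mm above the reported TCP, so my first pin push passed over the head without touching it.
- The camera frame was about 2.5 mm off the robot's in x. I found this from the half turn and corrected for it before inserting.

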